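Load the board tester and key in its test

ROBOT

A 6-joint arm with a two-finger parallel gripper is mounted at the origin on the work surface. World frame = base frame: x ahead of the robot, y to its left, z up, the work surface at z = 0. Lengths are in m, angles in degrees, forces in N, time in s.
With the tool pointing down it reaches from about 0.4 to 0.825 m from the base axis. Payload 7 kg.
Tool frame: the origin (TCP) lies midway between the tips of the shut fingers; the grasp point (between the pads) lies 19 mm behind it; z points along the fingers, y is the direction in which the jaws open and shut (so a half turn about z gives the same grasp; the last joint's range is limited). The gripper opens to 88 mm and grips with 3 to 60 N. Pads are 19 mm wide; open, the fingers measure 130 mm over their backs; the gripper's body (78 mm by 193 mm) begins 47 mm behind the grasp point.
Start: joints at [89.616, 20.546, 0.682, 0, -70.136, -16.507], TCP at [0.196, 0.646, 0.192] pointing down, gripper open.
Joint ranges: [-176.03, 176.03], [-82.01, 121.73], [-58.28, 71.71], [-173.87, 95.51], [-174.79, -0.11], [-173.66, 173.66]. Speed limits (degrees/s): [136.94, 136.94, 172.46, 180, 180, 180].

INTERFACE

Orientations are given as [roll, pitch, yaw] about the fixed x, y, z axes, in that order (R = Rz(yaw) Ry(pitch) Rx(roll)).
In Python, from plant import r gives the robot as it stands.
- The arm moves only by the tool carry_out, never from a script. Its argument "motion" is one flat list of numbers, 7 for each row, row after row: the turn, a rotation vector about the tool's x, y, z in degrees, then the shift along the tool's x, y, z in cm, then the finger opening in cm, from 0 to 8.76. A call has 1 to 20 rows; each row shifts and turns the commanded pose from where the row before left it, along the tool's axes as they then stand; what a row does not reach is not made up. A row lasts 1/12 s, in which the tool goes at most 41.7 mm and 7.16 degrees, less where a joint would pass 70% of its speed; a pose out of reach is approached as far as the arm can. A call is refused whole if a number of a shift passes 4.17 or a number of a turn 7.16, either way. A call with a gripper value outside its range is refused whole. The fingers move at their own pace and stop on an object; "grip_force" is the grip in N (left out, the last holds). Time passes only in rows, so rows that do not move let the fingers close. It gives the time, the measured TCP pose, the force and the opening at its end, in the units of the state.
- r.get_state(): the state, without advancing time (a new reading comes with each control period).
- r.capture(name): name is "side" or "top"; returns a dict with "pixels" (384x512x3 uint8, red, green, blue), "K" (3x3 intrinsics, pixels), "R" (3x3) and "t" (3): a world point X has camera coordinates R X + t. Camera axes: x right, y down, z forward; pixel columns grow to the right and rows downward; lengths in m; the calibration is good to about 2 mm. A picture is of the moment at which its call begins. There is no depth.
- r.close_job(): hands the job in, once; it reports no verdict.
The state is a dict: "time_s": time; "joints": joint angles; "qd": joint speeds; "joint_torque": joint torques, N m; "tcp_pos": TCP position; "eef_rot": TCP orientation; "contact_force": force on the tool from outside, world axes, zero at the start; "moment": the same for the moment, N m; "gripper_width": finger opening in m.
Only numpy, scipy, OpenCV 4.12 (cv2) and the standard library are available. Lean on these libraries where they do the work, as an engineer would, in place of code of your own. Each camera call takes 0.05 s, during which the arm holds its last target. There are 200 camera calls.

TASK

Set the loose circuit board down into the test nest so that it lies flat and fully home around the board already screwed there. Then start the test on the key deck, pressing one key at a time all the way in and letting it spring back up: the large round key, the bar-shaped key, the square key, then the large round key again. Do not press the other keys, do not drop the board from a height, and leave everything else on the bench where it is.

Things in the scene. Friction and masses are not known exactly. Their poses are not given: they have to be found in the camera images.
- board: Loose green L-shaped circuit board, 6 mm plate with a finned aluminium heat sink, 60 to 130 g. Origin: underside, below the heat sink's centre; z up. Long limb x -32..62, y -22..12 mm; foot x -32..6, y 12..48; a notch 16 mm wide, 12 deep in the limb's +y edge at x 30..46. Other parts on it are under 3 mm high.
- board_sink (a point): Centre of the top of the board's heat sink, 24 mm above the board's underside. The heat sink is a block 34 (board x) x 24 (board y) mm, standing 18 mm above the plate: lift the board by it.
- nest: Test nest: fixed aluminium tray 121 (x) x 97 (y) mm, turned up to 25 degrees. Origin: centre of its underside, z up. Pocket 97 x 73 mm, floor 8 mm and rim 14 mm above the bench, the walls' upper 3 mm sloping outward as a lead-in. The loose board fits in one way only, round the mate board, with about 1.5 mm play at the walls.
- nest_tongue (a point): End of the tongue (middle of its end edge, top side, 14 mm above the bench) of the green mate board screwed down in the nest's (+x, +y) corner: mate x -6..48, y 2..36 mm, tongue x 18..28, y -10..2 mm in the nest's frame. The loose board's notch goes round the tongue. A flat can on the mate reaches 16 mm.
- nest_seat (a point): Where the loose board's origin is when it is fully home: on the pocket's floor, 8 mm above the bench; the seated board's x and y axes are parallel to, and point the same way as, those of this point and the nest.
- deck: Key deck: fixed grey console 116 (x) x 166 (y) x 28 mm, turned up to 25 degrees. Origin: centre of its underside. Six white spring keys in square black sockets 44 mm wide, 4 mm high, in two rows of three at 52 mm spacing; which key is where varies. Key tops are 47 mm above the bench, 15 mm above the sockets.
- key_biground_top (a point): Centre of the top of the large round key, 32 mm across, on the deck; moves down with the key.
- key_biground (a joint): How far the large round key is pressed in: 0 up, 0.006 m fully down. A spring returns it: it starts to move at 1.5 N and is fully down at about 5 N.
- key_smallround_top (a point): Centre of the top of the small round key, 16 mm across, on the deck; moves down with the key.
- key_smallround (a joint): How far the small round key is pressed in: 0 up, 0.006 m fully down. A spring returns it: it starts to move at 1.5 N and is fully down at about 5 N.
- key_square_top (a point): Centre of the top of the square key, 24 x 24 mm, on the deck; moves down with the key.
- key_square (a joint): How far the square key is pressed in: 0 up, 0.006 m fully down. A spring returns it: it starts to move at 1.5 N and is fully down at about 5 N.
- key_bar_top (a point): Centre of the top of the bar-shaped key, 11 x 36 mm (its length along the deck's y), on the deck; moves down with the key.
- key_bar (a joint): How far the bar-shaped key is pressed in: 0 up, 0.006 m fully down. A spring returns it: it starts to move at 1.5 N and is fully down at about 5 N.
- key_cross_top (a point): Centre of the top of the cross-shaped (plus) key, 32 mm over its arms, each 10 mm wide, on the deck; moves down with the key.
- key_cross (a joint): How far the cross-shaped (plus) key is pressed in: 0 up, 0.006 m fully down. A spring returns it: it starts to move at 1.5 N and is fully down at about 5 N.
- key_triangle_top (a point): Centre of the top of the triangular key, about 32 mm on a side, on the deck; moves down with the key.
- key_triangle (a joint): How far the triangular key is pressed in: 0 up, 0.006 m fully down. A spring returns it: it starts to move at 1.5 N and is fully down at about 5 N.
- jar: Bystander: small amber jar with a black cap, 44 mm across, 48 mm tall. Origin: underside, below its axis.
- spool: Bystander: small white solder spool standing on end, 48 mm across, 40 mm tall. Origin: underside, below its axis.
- dropper: Bystander: white dropper bottle, 34 mm across, 85 mm tall. Origin: underside, below its axis.
- cup: Bystander: white cup, 60 mm across, 60 mm tall. Origin: underside, below its axis.
- driver: Bystander: screwdriver lying flat, 140 mm long along its x. Origin: underside, below its middle.
- tweezers: Bystander: steel tweezers lying flat, 125 mm long along its x, 6 mm high. Origin: underside, below its middle.
There are look-alikes about, which are no part of the job. What is shaped like the nest but pink is not meant.

How it is judged (in metres and radians):
On the way, in this order (a step that is already met when the one before it is completed fails the run):
1. the loose board is fully home in the nest, flat, within 5 mm and 0.08 rad of its seat, and let go (z of board in the frame of nest_seat between -0.003 and 0.002 m and horizontal distance between board and nest_seat below 0.005 m and angle between the x axis of board and the x axis of nest_seat, either way round below 0.08 rad and angle between board's own z axis and vertical below 0.05 rad and contact force between the fingers and board below 0.1 N), for 0.2 s.
2. the large round key is pressed at least 4.5 mm in (value of joint key_biground above 0.0045 m and value of joint each of key_smallround, key_square, key_bar, key_cross, key_triangle below 0.003 m), for 0.05 s.
3. all keys are up again (value of joint each of key_biground, key_smallround, key_square, key_bar, key_cross, key_triangle below 0.001 m), for 0.1 s.
4. the bar key is pressed at least 4.5 mm in (value of joint key_bar above 0.0045 m and value of joint each of key_biground, key_smallround, key_square, key_cross, key_triangle below 0.003 m), for 0.05 s.
5. all keys are up again (all of step 3), for 0.1 s.
6. the square key is pressed at least 4.5 mm in (value of joint key_square above 0.0045 m and value of joint each of key_biground, key_smallround, key_bar, key_cross, key_triangle below 0.003 m), for 0.05 s.
7. all keys are up again (all of step 5), for 0.1 s.
8. the large round key is pressed at least 4.5 mm in a second time (all of step 2), for 0.05 s.
9. all keys are up again (all of step 7), for 0.1 s.
At the end, for the whole second after the job is handed in: The board lies still in the nest, let go, within 2 mm of the floor, 5 mm and 0.08 rad of its seat and tilted less than 0.05 rad, and all six keys are up (within 1 mm) (all of step 9 and z of board in the frame of nest_seat between -0.003 and 0.002 m and horizontal distance between board and nest_seat below 0.005 m and angle between the x axis of board and the x axis of nest_seat, either way round below 0.08 rad and angle between board's own z axis and vertical below 0.05 rad and linear speed of board below 0.02 m/s); the robot touches nothing.
It fails at once if the small round, cross or triangular key is pressed more than 3 mm (value of joint any of key_smallround, key_cross, key_triangle above 0.003 m).
It fails at once if two keys are down (3 mm or more) at once (value of joint each of key_biground, key_bar above 0.003 m or value of joint each of key_biground, key_square above 0.003 m or value of joint each of key_bar, key_square above 0.003 m).
It fails at once if a key is pressed (3 mm or more) while the board is not in the nest (value of joint any of key_biground, key_bar, key_square above 0.003 m and (z of board in the frame of nest_seat above 0.005 m or horizontal distance between board and nest_seat above 0.01 m)).
It fails at once if the board is let go while more than 75 mm above the bench (height (world z) of board above 0.075 m and contact force between the fingers and board below 0.05 N).
It fails at once if a bystander is shifted by more than 25 mm or knocked over (distance of any of jar, spool, dropper, cup, driver, tweezers from where it was at the start of the episode above 0.025 m or angle between any of jar, spool, dropper, cup's own z axis and vertical above 0.5 rad).
It also fails if it takes over 61 s, if anything falls off the work surface, if the arm or the gripper's body presses on something with over 40 N, if the wrist force passes 120 N, or if a joint passes its speed limit or range.

## Working session

There is one attempt and no reset: what is moved stays moved. The work goes in short steps, Python scripts to look and compute and a tool call to move; the robot and the scene stay as the last step left them, time stands still between calls to the robot, and variables do not carry over. Pictures are saved under pics/ and viewed, about 8 in all and at most 12, crops included, and the job is handed in when it is done.

Besides the shell and the picture viewer there is one more tool, called after ">>>" as name(argument=value, ...) on one line, values as JSON. carry_out: Moves the arm, as the interface text tells. Its arguments: {"type":"object","properties":{"motion":{"type":"array"},"grip_force":{"type":"number"}},"required":["motion"]}

```bash
mkdir -p pics; ls; cat > h.py <<'E'
import numpy as np, cv2
from plant import r
def cap(n,f):
    c=r.capture(n); cv2.imwrite(f,c["pixels"][:,:,::-1]); np.savez(f[:-4]+'.npz',**{k:np.array(c[k]) for k in c}); return c
def load(f): return np.load(f)
def ray(c,uv,z):
    uv=np.atleast_2d(np.array(uv,float)); d=np.c_[uv,np.ones(len(uv))]@np.linalg.inv(c["K"]).T@c["R"]
    o=-c["R"].T@c["t"]; return o+d*((z-o[2])/d[:,2])[:,None]
def proj(c,X):
    p=(np.atleast_2d(X)@c["R"].T+c["t"])@c["K"].T; return p[:,:2]/p[:,2:]
E
python3 - <<'E'
from h import *
for n in("top","side"):
    c=cap(n,f"pics/{n}0.png"); print(n,(-c["R"].T@c["t"]).round(3),c["K"][0,0])
print(r.get_state())
E
```

```text
pics
top [ 0.481 -0.001  0.816] 351.67303824249956
side [ 0.364 -0.91   0.981] 461.6277583026496
{'time_s': 0.1, 'joints': array([ 8.96154246e+01,  2.05883194e+01,  6.40268443e-01, -1.70858503e-02,
       -7.01369568e+01, -1.65083032e+01]), 'qd': array([ 0.07414376, -0.09256433,  0.15698977,  0.11214702,  0.06087611,
        0.09907286]), 'joint_torque': array([-2.30721467e-03, -5.84159195e+01,  2.93751526e+01,  7.01553226e+00,
        1.01396267e-02, -4.86639669e-05]), 'tcp_pos': array([0.19602079, 0.64540591, 0.19151678]), 'eef_rot': array([ 1.79913932e+02, -8.75685638e-03, -1.68986892e+01]), 'contact_force': array([ 0.16047902, -0.5134577 , -0.7836833 ]), 'moment': array([ 0.01534551, -0.0374517 ,  0.00675952]), 'gripper_width': 0.08744562802015489}
```

View pics/top0.png

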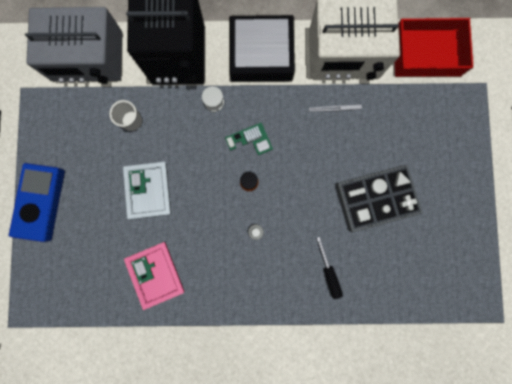

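View pics/side0.png

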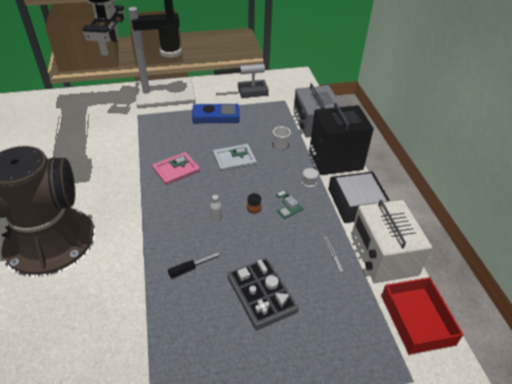

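The top view shows the loose board at (250,138), the silver nest at (147,190), the pink decoy at (153,275) and the deck at (378,198). I'll enlarge those three.

```bash
python3 - <<'E'
from h import *
t=load("pics/top0.npz"); im=t["pixels"][:,:,::-1]
def cr(im,u,v,w,h,s): return cv2.resize(im[v:v+h,u:u+w],None,fx=s,fy=s,interpolation=cv2.INTER_CUBIC)
a=cr(im,220,118,57,43,7); b=cr(im,118,155,57,70,7)
d=cr(im,332,160,95,72,4)
b2=np.zeros((600,800,3),np.uint8)
b2[:301,:399]=a; b2[:490,400:799]=b; b2[305:593,:380]=d
cv2.imwrite("pics/comp0.png",b2)
print(t["R"].round(3))
E
```

```text
[[-0.01  -1.    -0.001]
 [-0.996  0.01  -0.093]
 [ 0.093  0.    -0.996]]
```

View pics/comp0.png

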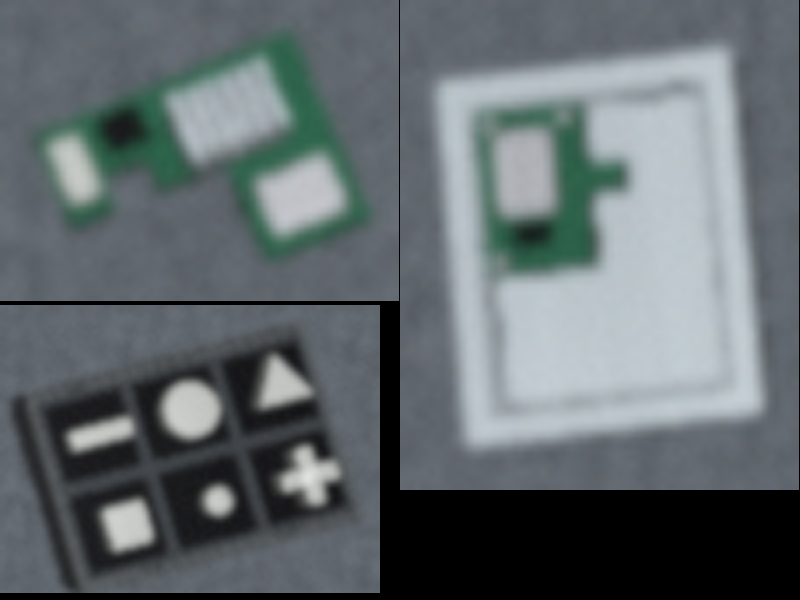

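The board's +x points image-left and slightly down (yaw about 110°). The nest's yaw is about +5°, with the mate at its upper left. On the deck the upper row is bar, big round, triangle, and the lower row is square, small round, cross. Now to measure them.

```bash
cat > meas.py <<'E'
from h import *
def fit(P,Q):  # rigid 2D: Q=R P+t
    P=np.array(P,float);Q=np.array(Q)[:,:2];p=P-P.mean(0);q=Q-Q.mean(0)
    a=np.arctan2((p[:,0]*q[:,1]-p[:,1]*q[:,0]).sum(),(p*q).sum()); R=np.array([[np.cos(a),-np.sin(a)],[np.sin(a),np.cos(a)]])
    t=Q.mean(0)-R@P.mean(0); return np.degrees(a),t,R,np.abs(Q-(P@R.T+t)).max(1)
E
python3 - <<'E'
from meas import *
t=load("pics/top0.npz"); S=8; px=t["pixels"]
big=cv2.resize(px,None,fx=S,fy=S,interpolation=cv2.INTER_CUBIC)
un=lambda p:(np.array(p,float)+.5)/S-.5
hsv=cv2.cvtColor(big,cv2.COLOR_RGB2HSV)
def roi(m,u0,v0,u1,v1):
    o=np.zeros_like(m);o[v0*S:v1*S,u0*S:u1*S]=m[v0*S:v1*S,u0*S:u1*S];return o
def cons(m,amin): 
    c,_=cv2.findContours(m.astype(np.uint8),cv2.RETR_EXTERNAL,cv2.CHAIN_APPROX_NONE); return [x for x in c if cv2.contourArea(x)>amin*S*S]
# board
o=lambda X,Y:((X+.5)/7-.5+220,(Y+.5)/7-.5+118)
W=ray(t,[o(38,133),o(290,33),o(370,215),o(272,262),o(75,230)],.006)
B=[(62,-22),(-32,-22),(-32,48),(6,48),(62,12)]
a,p,R,res=fit(np.array(B)/1e3,W); print("board eye",a,p.round(4),res.round(4))
g=roi(((hsv[...,0]>55)&(hsv[...,0]<90)&(hsv[...,1]>100)).astype(np.uint8),215,110,285,165)
g=cv2.morphologyEx(g,cv2.MORPH_CLOSE,np.ones((5*S,5*S)))if 0 else g
for c in cons(g,30):
    ap=cv2.approxPolyDP(c,1.2*S,True)[:,0]; print("green poly",un(ap).round(1).tolist())
# nest
m=roi((hsv[...,2]>140).astype(np.uint8),112,150,182,228)
c=max(cons(m,30),key=cv2.contourArea); bx=cv2.boxPoints(cv2.minAreaRect(c)); W=ray(t,un(bx),.014)
print("nest rect",W.mean(0).round(4),[np.linalg.norm(W[i]-W[i-1]).round(4) for i in range(4)],[np.degrees(np.arctan2(*(W[i]-W[i-1])[1::-1])).round(1) for i in range(4)])
o=lambda X,Y:((X-400+.5)/7-.5+118,(Y+.5)/7-.5+155)
T=ray(t,[o(628,178)],.014); print("tongue",T)
# deck keys
m=roi((hsv[...,2]>150).astype(np.uint8),335,160,425,235)
for c in cons(m,8):
    M=cv2.moments(c);u=un((M["m10"]/M["m00"],M["m01"]/M["m00"])); print("key",u.round(1),M["m00"]/S/S,ray(t,u,.047)[0].round(4))
m=roi((hsv[...,2]<60).astype(np.uint8),335,160,425,235)
for c in cons(m,100):
    q=cv2.minAreaRect(c); print("sock",un(q[0]).round(1),np.array(q[1])/S,q[2],ray(t,un(q[0]),.032)[0].round(4))
E
```

```text
board eye 112.43936602563248 [0.6849 0.0023] [0.0012 0.0013 0.0015 0.0007 0.0006]
green poly [[230.8, 135.2], [235.1, 141.9], [239.8, 140.4], [242.8, 143.7], [246.1, 142.7], [241.8, 130.4], [237.6, 132.8], [239.8, 135.6], [237.9, 137.9], [235.1, 137.4], [234.3, 133.9]]
green poly [[260.2, 123.1], [257.2, 124.3], [261.9, 135.4], [259.8, 138.3], [253.2, 141.2], [255.4, 147.9], [256.2, 141.8], [264.2, 138.4], [267.6, 138.9]]
nest rect [0.5586 0.2482 0.014 ] [np.float64(0.1261), np.float64(0.1011), np.float64(0.1262), np.float64(0.0996)] [np.float64(6.8), np.float64(-85.1), np.float64(-173.9), np.float64(94.9)]
tongue [[0.58078588 0.23831246 0.014     ]]
key [363.5 214.6] 100.546875 [ 0.4962 -0.2382  0.047 ]
key [386.1 208.5] 28.3046875 [ 0.5089 -0.2882  0.047 ]
key [409.  202.2] 92.40625 [ 0.5221 -0.3388  0.047 ]
key [356.8 191.7] 61.3125 [ 0.5463 -0.2255  0.047 ]
key [379.3 185.7] 138.0625 [ 0.5591 -0.2754  0.047 ]
key [402.  179.5] 75.25 [ 0.5723 -0.3259  0.047 ]
sock [361.4 214.8] [21.159338   20.56970024] 73.45701599121094 [ 0.496  -0.2382  0.032 ]
sock [383.6 208.7] [21.13557434 20.99654579] 73.85565948486328 [ 0.509  -0.2882  0.032 ]
sock [405.8 202.7] [21.10671425 20.84050941] 73.87242126464844 [ 0.5219 -0.3381  0.032 ]
sock [342.6 206.9] [49.04030609  3.22821546] 73.6681900024414 [ 0.5139 -0.1971  0.032 ]
sock [354.7 192.3] [20.68728447 20.57115555] 74.32048034667969 [ 0.5462 -0.2252  0.032 ]
sock [376.9 186.4] [21.01462555 21.12423706] 73.66395568847656 [ 0.559  -0.2753  0.032 ]
sock [398.8 180.5] [21.30284691 20.65953445] 72.89727020263672 [ 0.5719 -0.3251  0.032 ]
```

Keys agree between tops and sockets. The nest needs line fits per side, trusting mainly the far sides, which show no side face. The board's sink needs the same at z=24 mm.

```bash
cat >> meas.py <<'E'
S=8
un=lambda p:(np.array(p,float)+.5)/S-.5
def sides(W,c,yaw,hx,hy,f=.7):
    a=np.radians(yaw);R=np.array([[np.cos(a),-np.sin(a)],[np.sin(a),np.cos(a)]]);L=(W[:,:2]-c)@R
    out={}
    for n,i,s,h,ho in(("+x",0,1,hx,hy),("-x",0,-1,hx,hy),("+y",1,1,hy,hx),("-y",1,-1,hy,hx)):
        k=(np.abs(L[:,1-i])<f*ho)&(np.abs(L[:,i]-s*h)<.006)
        if k.sum()<5: continue
        q=np.polyfit(L[k,1-i],L[k,i],1); ang=np.degrees(np.arctan(q[0]))*(1 if i else -1)
        out[n]=((q[1]*1e3).round(2),(yaw+ang).round(2),int(k.sum()))
    return out
E
python3 - <<'E'
from meas import *
t=load("pics/top0.npz"); px=t["pixels"]
big=cv2.resize(px,None,fx=S,fy=S,interpolation=cv2.INTER_CUBIC);V=big.max(2).astype(float)
hsv=cv2.cvtColor(big,cv2.COLOR_RGB2HSV)
def con(m,u0,v0,u1,v1):
    o=np.zeros(m.shape,np.uint8);o[v0*S:v1*S,u0*S:u1*S]=m[v0*S:v1*S,u0*S:u1*S]
    c,_=cv2.findContours(o,cv2.RETR_EXTERNAL,cv2.CHAIN_APPROX_NONE);return max(c,key=cv2.contourArea)[:,0]
v=lambda u,w:px[w,u].tolist()
print("bg",v(112,190),"rim",v(121,190),v(150,167),"floor",v(150,205),"green",v(141,192))
print("row u116..175 at v=205",px[205,116:176].max(1).tolist()); print("col v156..224 at u=150",px[156:224,155].max(1).tolist())
c=np.array([.5575,.2485])
for th in(125,150,165):
    print("nest",th,sides(ray(t,un(con(V>th,112,150,182,228)),.014),c,5,.0605,.0485))
g=(hsv[...,1]>90)&(hsv[...,0]>50)&(hsv[...,0]<95)
cc=con(g,125,165,155,200); a=np.radians(5);R=np.array([[np.cos(a),-np.sin(a)],[np.sin(a),np.cos(a)]])
L=(ray(t,un(cc),.014)[:,:2]-c)@R*1e3; print("mate bbox nest frame",L.min(0),L.max(0)); k=L[:,1]<-4; print("tongue x",L[k,0].min(),L[k,0].max(),"tip y",L[:,1].min())
b=np.array([.685,.0023])
sc=con(V>135,241,124,264,144); q=cv2.minAreaRect(sc.astype(np.float32)); W=ray(t,un(cv2.boxPoints(q)),.024)
print("sink",W.mean(0),[np.linalg.norm(W[i]-W[i-1]).round(4) for i in range(4)],[np.degrees(np.arctan2(*(W[i]-W[i-1])[1::-1])).round(1) for i in range(4)])
# board silhouette: differs from the mat colour (green or bright or black)
m=((np.abs(big[...,0].astype(int)-big[...,1])>25)|(V>140)|(V<60)).astype(np.uint8)
W=ray(t,un(con(m,220,116,280,162)),.006)
for n,cx,cy,hx,hy in(("long",15,-5,.047,.017),("foot",-13,13,.019,.035)):
    for A in(110,112): 
        a=np.radians(A);R=np.array([[np.cos(a),-np.sin(a)],[np.sin(a),np.cos(a)]]); print(n,A,sides(W,b+R@np.array([cx,cy])/1e3,A,hx,hy))
E
```

```text
bg [100, 106, 113] rim [99, 104, 112] [165, 174, 179] floor [190, 199, 205] green [73, 111, 95]
row u116..175 at v=205 [113, 109, 110, 112, 113, 117, 116, 114, 116, 134, 168, 192, 200, 196, 179, 164, 167, 192, 205, 206, 206, 207, 207, 209, 207, 206, 206, 206, 204, 205, 205, 205, 204, 205, 205, 207, 205, 206, 206, 205, 208, 208, 207, 208, 207, 206, 203, 196, 189, 196, 206, 205, 185, 139, 106, 107, 111, 111, 109, 109]
col v156..224 at u=150 [110, 112, 110, 109, 109, 117, 143, 177, 198, 199, 188, 166, 162, 177, 197, 203, 203, 201, 202, 205, 203, 203, 205, 204, 204, 206, 203, 203, 204, 204, 205, 204, 206, 205, 205, 206, 207, 207, 204, 205, 206, 206, 207, 206, 205, 206, 206, 205, 206, 205, 205, 204, 204, 199, 189, 187, 198, 205, 196, 165, 126, 107, 109, 110, 114, 111, 112, 112]
nest 125 {'+x': (np.float64(63.86), np.float64(6.1), 234), '-x': (np.float64(-61.67), np.float64(6.36), 238), '+y': (np.float64(49.98), np.float64(5.85), 293), '-y': (np.float64(-50.9), np.float64(6.28), 292)}
nest 150 {'+x': (np.float64(61.97), np.float64(6.19), 235), '-x': (np.float64(-59.98), np.float64(6.38), 2
[... 828 characters left out ...]
: (np.float64(-16.85), np.float64(112.62), 207)}
long 112 {'+x': (np.float64(44.72), np.float64(116.26), 80), '-x': (np.float64(-46.41), np.float64(111.69), 73), '+y': (np.float64(14.87), np.float64(113.58), 269), '-y': (np.float64(-17.32), np.float64(112.6), 207)}
foot 110 {'+x': (np.float64(18.44), np.float64(108.93), 131), '-x': (np.float64(-18.92), np.float64(112.07), 153), '+y': (np.float64(34.48), np.float64(112.88), 83), '-y': (np.float64(-36.07), np.float64(112.21), 84)}
foot 112 {'+x': (np.float64(18.66), np.float64(108.17), 134), '-x': (np.float64(-18.45), np.float64(112.09), 153), '+y': (np.float64(34.87), np.float64(113.0), 84), '-y': (np.float64(-35.61), np.float64(112.26), 83)}
```

Nest (0.5586, 0.2483) at yaw 6.1°; seat about (0.545, 0.234). Board (0.685, 0.0025) at yaw 112.4°, and the sink and outline estimates agree. I'll grip across board x with tool yaw 22.4°. First, turn and travel above the board.

```bash
cat > go.py <<'E'
import sys,numpy as np
from plant import r
from scipy.spatial.transform import Rotation as Ro
def need(p,yaw):
    s=r.get_state();A=Ro.from_euler('xyz',s["eef_rot"],degrees=True);B=Ro.from_euler('xyz',[180,0,yaw],degrees=True)
    print("turn",(A.inv()*B).as_rotvec(degrees=True).round(2),"then shift cm",(B.inv().apply(np.array(p)-s["tcp_pos"])*100).round(2),"| at",s["tcp_pos"].round(4),s["eef_rot"].round(2),"F",s["contact_force"].round(1),"w",round(s["gripper_width"],4),"t",s["time_s"])
if __name__=="__main__":
    v=list(map(float,sys.argv[1:]));need(v[:3],v[3])
E
python3 go.py .685 .0027 .11 22.4
```

```text
turn [ 9.00e-02  2.00e-02 -3.93e+01] then shift cm [20.72 78.05  8.15] | at [0.196  0.6454 0.1915] [ 1.7991e+02 -1.0000e-02 -1.6900e+01] F [ 0.2 -0.5 -0.8] w 0.0874 t 0.1
```

>>> carry_out(motion=[0, 0, -6.55, 0, 0, 0, 8.7, 0, 0, -6.55, 0, 0, 0, 8.7, 0, 0, -6.55, 0, 0, 0, 8.7, 0, 0, -6.55, 0, 0, 0, 8.7, 0, 0, -6.55, 0, 0, 0, 8.7, 0, 0, -6.55, 0, 0, 0, 8.7, 0, 0, 0, 0.98, 3.7, 0, 8.7, 0, 0, 0, 0.98, 3.7, 0, 8.7, 0, 0, 0, 0.98, 3.7, 0, 8.7, 0, 0, 0, 0.98, 3.7, 0, 8.7, 0, 0, 0, 0.98, 3.7, 0, 8.7, 0, 0, 0, 0.98, 3.7, 0, 8.7, 0, 0, 0, 0.98, 3.7, 0, 8.7, 0, 0, 0, 0.98, 3.7, 0, 8.7, 0, 0, 0, 0.98, 3.7, 0, 8.7, 0, 0, 0, 0.98, 3.7, 0, 8.7, 0, 0, 0, 0.98, 3.7, 0, 8.7, 0, 0, 0, 0.98, 3.7, 0, 8.7, 0, 0, 0, 0.98, 3.7, 0, 8.7, 0, 0, 0, 0.98, 3.7, 0, 8.7])

```text
time_s: 1.77
tcp_pos: [0.5211, 0.2175, 0.1923]
eef_rot: [-180.0, 0.0, 22.4]
contact_force: [0.2, 1.0, 1.4]
gripper_width: 0.0872
```

```bash
python3 go.py .685 .0027 .11 22.4
```

```text
turn [-0.01  0.01  0.02] then shift cm [ 6.97 26.11  8.23] | at [0.5211 0.2175 0.1923] [-1.7999e+02  1.0000e-02  2.2420e+01] F [0.2 1.  1.4] w 0.0872 t 1.7667
```

>>> carry_out(motion=[0, 0, 0, 1, 3.73, 0, 8.7, 0, 0, 0, 1, 3.73, 0, 8.7, 0, 0, 0, 1, 3.73, 0, 8.7, 0, 0, 0, 1, 3.73, 0, 8.7, 0, 0, 0, 1, 3.73, 0, 8.7, 0, 0, 0, 1, 3.73, 0, 8.7, 0, 0, 0, 0.97, 3.73, 0, 8.7, 0, 0, 0, 0, 0, 2.7, 8.7, 0, 0, 0, 0, 0, 2.7, 8.7, 0, 0, 0, 0, 0, 2.7, 8.7, 0, 0, 0, 0, 0, 0, 8.7, 0, 0, 0, 0, 0, 0, 8.7])

```text
time_s: 2.77
tcp_pos: [0.6833, 0.004, 0.1099]
eef_rot: [-180.0, 0.2, 22.4]
contact_force: [0.1, -0.4, 0.9]
gripper_width: 0.0867
```

```bash
python3 go.py .685 .0027 .011 22.4; python3 - <<'E'
from h import *
c=cap("side","pics/side1.png"); im=c["pixels"][:,:,::-1]
cv2.imwrite("pics/s1c.png",cv2.resize(im[140:240,230:350],None,fx=5,fy=5,interpolation=cv2.INTER_CUBIC))
E
```

```text
turn [-0.02  0.23  0.01] then shift cm [0.11 0.19 9.89] | at [0.6833 0.004  0.1099] [-179.98    0.23   22.41] F [ 0.1 -0.4  0.9] w 0.0867 t 2.7667
```

View pics/s1c.png

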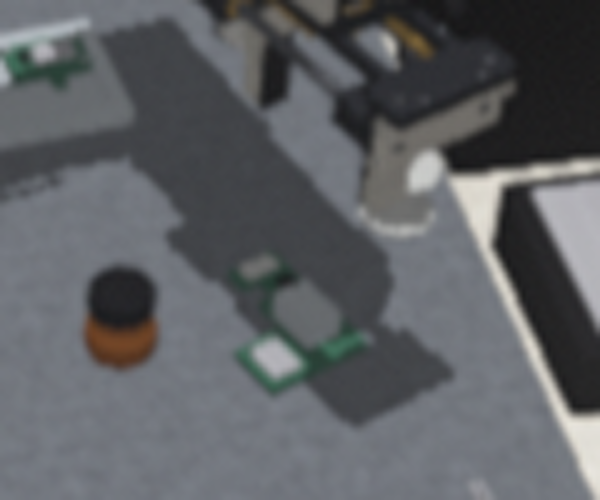

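The side view shows the open fingers above the board and the tweezers well clear. Descending now.

>>> carry_out(motion=[0, 0, 0, 0.11, 0.19, 0, 8.7, 0, 0, 0, 0, 0, 3, 8.7, 0, 0, 0, 0, 0, 3, 8.7, 0, 0, 0, 0, 0, 2.5, 8.7, 0, 0, 0, 0, 0, 1.4, 8.7, 0, 0, 0, 0, 0, 0, 8.7, 0, 0, 0, 0, 0, 0, 8.7, 0, 0, 0, 0, 0, 0, 8.7, 0, 0, 0, 0, 0, 0, 8.7])

```text
time_s: 3.57
tcp_pos: [0.6879, 0.0036, 0.0149]
eef_rot: [180.0, -0.2, 22.4]
contact_force: [0.1, 0.3, -0.9]
gripper_width: 0.0872
```

```bash
python3 go.py .685 .0027 .011 22.4
```

```text
turn [ 0.04 -0.21  0.03] then shift cm [-0.3  -0.03  0.39] | at [0.6879 0.0036 0.0149] [179.96  -0.21  22.43] F [ 0.1  0.3 -0.9] w 0.0872 t 3.5667
```

>>> carry_out(motion=[0, 0, 0, -0.2, 0, 0.35, 8.7, 0, 0, 0, 0, 0, 0, 8.7, 0, 0, 0, 0, 0, 0, 8.7, 0, 0, 0, 0, 0, 0, 8.7])

```text
time_s: 3.9
tcp_pos: [0.6844, 0.0024, 0.0092]
eef_rot: [180.0, -0.0, 22.4]
contact_force: [-0.6, 0.7, 0.0]
gripper_width: 0.0868
```

```bash
python3 go.py .685 .0027 .011 22.4
```

```text
turn [ 0.   -0.02  0.01] then shift cm [ 0.07 -0.01 -0.18] | at [0.6844 0.0024 0.0092] [ 1.800e+02 -2.000e-02  2.241e+01] F [-0.6  0.7  0. ] w 0.0868 t 3.9
```

>>> carry_out(motion=[0, 0, 0, 0, 0, -0.1, 8.7, 0, 0, 0, 0, 0, 0, 8.7, 0, 0, 0, 0, 0, 0, 8.7, 0, 0, 0, 0, 0, 0, 8.7, 0, 0, 0, 0, 0, 0, 8.7, 0, 0, 0, 0, 0, 0, 8.7])

```text
time_s: 4.4
tcp_pos: [0.6843, 0.0024, 0.0098]
eef_rot: [-180.0, 0.0, 22.4]
contact_force: [-0.0, 0.3, -0.3]
gripper_width: 0.0867
```

```bash
python3 go.py .685 .0027 .011 22.4
```

```text
turn [-0.    0.01  0.01] then shift cm [ 0.08 -0.   -0.12] | at [0.6843 0.0024 0.0098] [-1.800e+02  1.000e-02  2.241e+01] F [-0.   0.3 -0.3] w 0.0867 t 4.4
```

>>> carry_out(motion=[0, 0, 0, 0.08, 0, -0.12, 8.7, 0, 0, 0, 0, 0, 0, 6, 0, 0, 0, 0, 0, 0, 4.5, 0, 0, 0, 0, 0, 0, 3.8, 0, 0, 0, 0, 0, 0, 3.5, 0, 0, 0, 0, 0, 0, 3.2, 0, 0, 0, 0, 0, 0, 2.5, 0, 0, 0, 0, 0, 0, 2.5, 0, 0, 0, 0, 0, 0, 2.5, 0, 0, 0, 0, 0, 0, 2.5, 0, 0, 0, 0, 0, 0, 2.5], grip_force=25)

```text
time_s: 5.32
tcp_pos: [0.6851, 0.0026, 0.0111]
eef_rot: [180.0, -0.0, 22.4]
contact_force: [0.5, 0.3, -0.1]
gripper_width: 0.0276
```

```bash
python3 go.py .685 .0027 .011 22.4
```

```text
turn [ 0.   -0.    0.01] then shift cm [-0.   -0.01  0.01] | at [0.6851 0.0026 0.0111] [180.    -0.    22.41] F [ 0.5  0.3 -0.1] w 0.0276 t 5.3167
```

```bash
python3 - <<'E'
from h import *
c=cap("side","pics/side2.png"); im=c["pixels"][:,:,::-1]
a=cv2.resize(im[160:230,250:340],None,fx=6,fy=6,interpolation=cv2.INTER_CUBIC)
c=cap("top","pics/top2.png"); im=c["pixels"][:,:,::-1]
b=cv2.resize(im[100:170,215:285],None,fx=3,fy=3,interpolation=cv2.INTER_CUBIC)
o=np.zeros((420,750,3),np.uint8);o[:,:540]=a;o[:210,540:]=b;cv2.imwrite("pics/c2.png",o)
print(r.get_state()["gripper_width"])
E
```

```text
0.025524866242043778
```

View pics/c2.png

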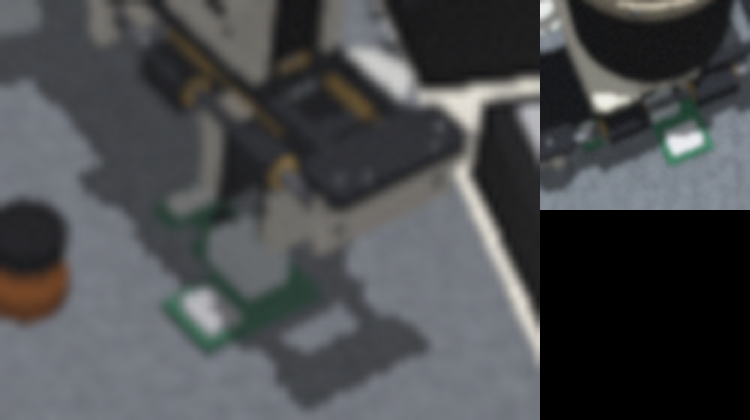

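```bash
python3 - <<'E'
from h import *
c=load("pics/side2.npz");T=np.array([.6851,.0026,.0111]);y=np.array([.381,-.9245,0]);x=np.array([.9245,.381,0])
f=lambda P:((proj(c,P)-[250,160]+.5)*6).round(0).tolist()
for w in(.0128,.0338):print("near tip inner/outer",f(T+y*w),"far",f(T-y*w))
S=np.array([.685,.0027,.024]);print("sink top corners",[f(S+sx*y*.017+sy*x*.012)[0] for sx,sy in((1,1),(1,-1),(-1,-1),(-1,1))])
print("sink base",[f(S-[0,0,.018]+sx*y*.017+sy*x*.012)[0] for sx,sy in((1,1),(1,-1),(-1,-1),(-1,1))])
c1=load("pics/side1.npz");T1=np.array([.6833,.004,.1099]);print("side1 tips",((proj(c1,np.array([T1+y*.0435,T1-y*.0435,T1+y*.065]))-[230,140]+.5)*5).round())
print(r.get_state()["gripper_width"],r.get_state()["time_s"])
E
```

```text
near tip inner/outer [[266.0, 280.0]] far [[235.0, 249.0]]
near tip inner/outer [[293.0, 306.0]] far [[209.0, 224.0]]
sink top corners [[293.0, 257.0], [254.0, 276.0], [212.0, 235.0], [251.0, 216.0]]
sink base [[290.0, 283.0], [251.0, 302.0], [209.0, 260.0], [248.0, 242.0]]
side1 tips [[367. 240.]
 [272. 153.]
 [391. 263.]]
0.025524866242043778 5.4167
```

The side view disagrees with the tool data. The fingers are at 25 mm with no force, and their tips show about 15–20 mm above where the TCP says (seen at crop row ~250, predicted ~290). They seem to have closed above the 24 mm sink top, so the tips probably swing on an arc. I'll reopen and measure the tip height before going lower.

>>> carry_out(motion=[0, 0, 0, 0, 0, 0, 5, 0, 0, 0, 0, 0, 0, 5, 0, 0, 0, 0, 0, 0, 5, 0, 0, 0, 0, 0, 0, 5, 0, 0, 0, 0, 0, 0, 5, 0, 0, 0, 0, 0, 0, 5])

```text
time_s: 5.92
tcp_pos: [0.685, 0.0027, 0.0111]
eef_rot: [-180.0, -0.0, 22.4]
contact_force: [0.5, -0.4, 0.3]
gripper_width: 0.0496
```

```bash
python3 - <<'E'
from h import *
c=cap("side","pics/side3.png"); im=c["pixels"][:,:,::-1]
a=cv2.resize(im[160:230,250:340],None,fx=8,fy=8,interpolation=cv2.INTER_CUBIC)
s=r.get_state();T=s["tcp_pos"];y=np.array([.381,-.9245,0]);w=s["gripper_width"]/2
for dz,col in((0,(0,0,255)),(.015,(0,255,255))):
    for k in(w,-w):
        p=((proj(c,T+y*k+[0,0,dz])[0]-[250,160]+.5)*8).astype(int);cv2.drawMarker(a,tuple(map(int,p)),col,0,14,1)
cv2.imwrite("pics/c3.png",a);print(T,w*2,s["contact_force"])
E
```

```text
[0.68504564 0.00267285 0.01109114] 0.049913714456798326 [-0.44471438  0.5369592   0.49698265]
```

View pics/c3.png

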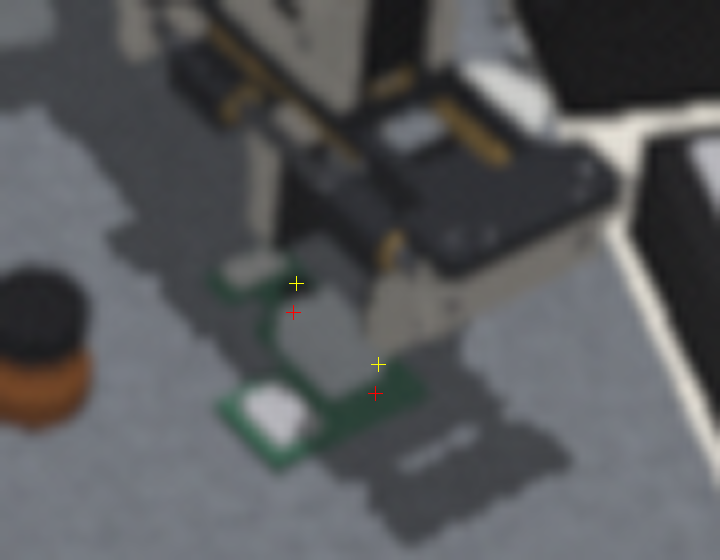

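```bash
python3 - <<'E'
from h import *
s=r.get_state();T=s["tcp_pos"];y=np.array([.381,-.9245,0]);x=np.array([.9245,.381,0])
o=np.zeros((420,790,3),np.uint8)
for n,u0,v0,w,h,X in(("top",215,100,75,70,0),("side",245,125,65,70,400)):
    f="pics/top3.png" if n=="top" else "pics/side3.png"
    c=cap("top",f) if n=="top" else load("pics/side3.npz")
    k=6 if n=="side" else 5.2
    a=cv2.resize(c["pixels"][v0:v0+h,u0:u0+w,::-1],None,fx=k,fy=k,interpolation=cv2.INTER_CUBIC)
    for dz,col in((0,(0,0,255)),(.02,(0,255,255)),(.066,(255,0,255))):
        q=[(proj(c,T+y*m+[0,0,dz])[0]-[u0,v0]+.5)*k for m in((.025,.065,-.025,-.065) if dz<.05 else(.0965,-.0965))]
        for p in q: cv2.drawMarker(a,tuple(int(z) for z in p),col,0,10,1)
    o[:a.shape[0],X:X+a.shape[1]]=a
cv2.imwrite("pics/c4.png",o)
E
```

```text
(no output)
```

View pics/c4.png

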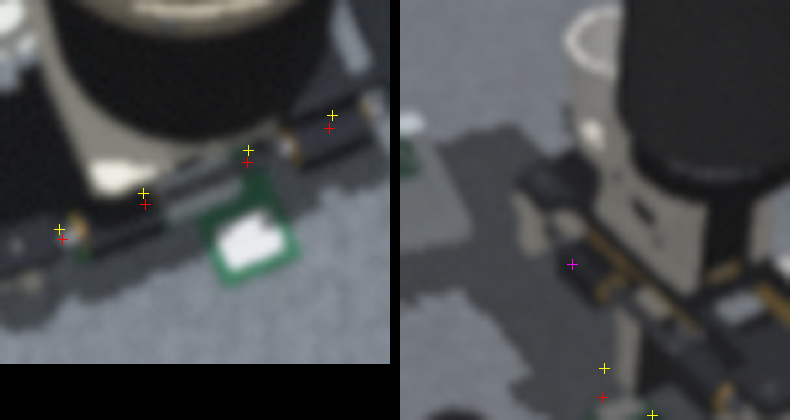

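Both views show the gripper sitting where expected horizontally, and the side view puts it about 20 mm higher than reported. I'll descend slowly and watch the force.

>>> carry_out(motion=[0, 0, 0, 0, 0, 0.3, 5, 0, 0, 0, 0, 0, 0.3, 5, 0, 0, 0, 0, 0, 0.2, 5, 0, 0, 0, 0, 0, 0.2, 5, 0, 0, 0, 0, 0, 0, 5, 0, 0, 0, 0, 0, 0, 5, 0, 0, 0, 0, 0, 0, 5])

```text
time_s: 6.6
tcp_pos: [0.6851, 0.0027, 0.0011]
eef_rot: [180.0, 0.0, 22.4]
contact_force: [-0.1, 0.1, -0.8]
gripper_width: 0.0498
```

```bash
python3 go.py .685 .0027 -.005 22.4
```

```text
turn [0.   0.   0.01] then shift cm [-0.01 -0.01  0.61] | at [0.6851 0.0027 0.0011] [180.     0.    22.41] F [-0.1  0.1 -0.8] w 0.0498 t 6.6
```

No contact at TCP z = 1 mm, where true tips would already touch the plate, so the offset is real. Going lower.

>>> carry_out(motion=[0, 0, 0, 0, 0, 0.2, 5, 0, 0, 0, 0, 0, 0.2, 5, 0, 0, 0, 0, 0, 0.1, 5, 0, 0, 0, 0, 0, 0, 5, 0, 0, 0, 0, 0, 0, 5, 0, 0, 0, 0, 0, 0, 5])

```text
time_s: 7.1
tcp_pos: [0.6851, 0.0027, -0.0039]
eef_rot: [180.0, -0.0, 22.4]
contact_force: [-0.4, -0.3, 0.7]
gripper_width: 0.05
```

>>> carry_out(motion=[0, 0, 0, 0, 0, 0, 4, 0, 0, 0, 0, 0, 0, 3.6, 0, 0, 0, 0, 0, 0, 3.2, 0, 0, 0, 0, 0, 0, 2.8, 0, 0, 0, 0, 0, 0, 2.8, 0, 0, 0, 0, 0, 0, 2.8], grip_force=8)

```text
time_s: 7.6
tcp_pos: [0.6851, 0.0027, -0.0039]
eef_rot: [180.0, -0.0, 22.4]
contact_force: [-0.1, 0.4, 0.1]
gripper_width: 0.0286
```

```bash
python3 go.py .685 .0027 -.005 22.4
```

```text
turn [ 0.   -0.    0.01] then shift cm [-0.   -0.01  0.11] | at [ 0.6851  0.0027 -0.0039] [180.    -0.    22.41] F [-0.1  0.4  0.1] w 0.0286 t 7.6
```

Still no contact at 28 mm. The offset is over 28 mm, close to the 33 mm I read from the picture. I'll open, go lower and check the force.

>>> carry_out(motion=[0, 0, 0, 0, 0, 0, 5, 0, 0, 0, 0, 0, 0, 5, 0, 0, 0, 0, 0, 0, 5, 0, 0, 0, 0, 0, 0, 5, 0, 0, 0, 0, 0, 0.3, 5, 0, 0, 0, 0, 0, 0.3, 5, 0, 0, 0, 0, 0, 0.2, 5, 0, 0, 0, 0, 0, 0, 5, 0, 0, 0, 0, 0, 0, 5, 0, 0, 0, 0, 0, 0, 5])

```text
time_s: 8.43
tcp_pos: [0.6851, 0.0027, -0.012]
eef_rot: [180.0, 0.0, 22.4]
contact_force: [-0.2, 0.4, -0.2]
gripper_width: 0.0502
```

```bash
python3 go.py .685 .0027 -.015 22.4; python3 - <<'E'
from h import *
c=cap("side","pics/side5.png"); im=c["pixels"][:,:,::-1]
a=cv2.resize(im[160:230,250:340],None,fx=8,fy=8,interpolation=cv2.INTER_CUBIC)
s=r.get_state();T=s["tcp_pos"];y=np.array([.381,-.9245,0]);x=np.array([.9245,.381,0]);w=s["gripper_width"]/2
for dz,col in((0.02,(0,0,255)),(.03,(0,255,255)),(.04,(255,0,255))):
    for k in(w,-w):
        p=[((proj(c,T+y*k+x*m+[0,0,dz])[0]-[250,160]+.5)*8).astype(int) for m in(-.0095,.0095)];cv2.line(a,tuple(map(int,p[0])),tuple(map(int,p[1])),col,1)
cv2.imwrite("pics/c5.png",a)
E
```

```text
turn [0.   0.   0.02] then shift cm [-0.01 -0.    0.3 ] | at [ 0.6851  0.0027 -0.012 ] [180.     0.    22.42] F [-0.2  0.4 -0.2] w 0.0502 t 8.4333
```

View pics/c5.png

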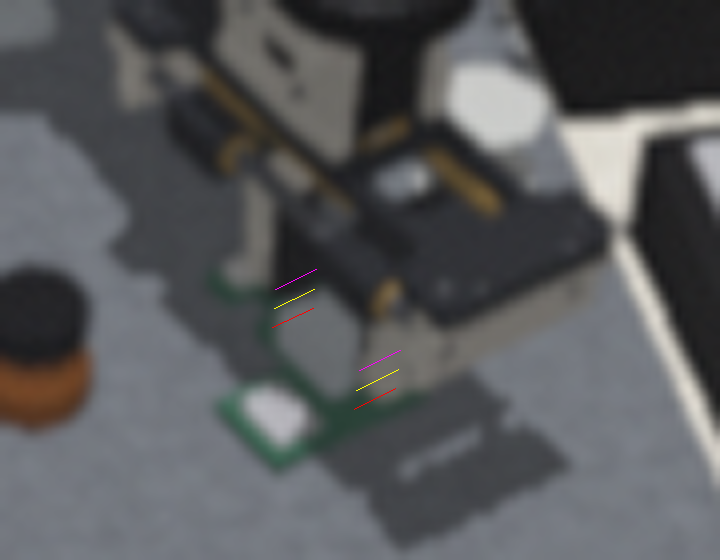

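The near finger now ends at about row 390–400, beside the sink, and the sink is between the fingers. Closing.

>>> carry_out(motion=[0, 0, 0, 0, 0, 0, 4, 0, 0, 0, 0, 0, 0, 3.6, 0, 0, 0, 0, 0, 0, 3.2, 0, 0, 0, 0, 0, 0, 2.8, 0, 0, 0, 0, 0, 0, 2.8, 0, 0, 0, 0, 0, 0, 2.8], grip_force=8)

```text
time_s: 8.98
tcp_pos: [0.6851, 0.0027, -0.0118]
eef_rot: [180.0, -0.0, 22.4]
contact_force: [0.4, -0.8, 0.4]
gripper_width: 0.0334
```

Gripped: 33.4 mm against the expected 34 mm. I'll take a deeper bite before lifting.

>>> carry_out(motion=[0, 0, 0, 0, 0, 0, 5, 0, 0, 0, 0, 0, 0, 5, 0, 0, 0, 0, 0, 0, 5, 0, 0, 0, 0, 0, 0.2, 5, 0, 0, 0, 0, 0, 0.2, 5, 0, 0, 0, 0, 0, 0.1, 5, 0, 0, 0, 0, 0, 0, 5, 0, 0, 0, 0, 0, 0, 5, 0, 0, 0, 0, 0, 0, 5])

```text
time_s: 9.73
tcp_pos: [0.6851, 0.0027, -0.017]
eef_rot: [180.0, 0.0, 22.4]
contact_force: [0.1, -0.1, -0.7]
gripper_width: 0.0503
```

```bash
python3 go.py .685 .0027 -.017 22.4
```

```text
turn [0.   0.01 0.01] then shift cm [-0. -0.  0.] | at [ 0.6851  0.0027 -0.017 ] [1.800e+02 1.000e-02 2.241e+01] F [ 0.1 -0.1 -0.7] w 0.0503 t 9.7333
```

>>> carry_out(motion=[0, 0, 0, 0, 0, 0, 4, 0, 0, 0, 0, 0, 0, 3.6, 0, 0, 0, 0, 0, 0, 3.2, 0, 0, 0, 0, 0, 0, 2.8, 0, 0, 0, 0, 0, 0, 2.5, 0, 0, 0, 0, 0, 0, 2.5, 0, 0, 0, 0, 0, 0, 2.5, 0, 0, 0, 0, 0, -0.5, 2.5, 0, 0, 0, 0, 0, -1, 2.5, 0, 0, 0, 0, 0, -1.5, 2.5, 0, 0, 0, 0, 0, -2, 2.5, 0, 0, 0, 0, 0, -1, 2.5, 0, 0, 0, 0, 0, 0, 2.5, 0, 0, 0, 0, 0, 0, 2.5, 0, 0, 0, 0, 0, 0, 2.5, 0, 0, 0, 0, 0, 0, 2.5], grip_force=30)

```text
time_s: 11.07
tcp_pos: [0.6842, 0.0025, 0.0419]
eef_rot: [-180.0, 0.1, 22.4]
contact_force: [-0.6, -0.3, -1.4]
gripper_width: 0.0338
```

```bash
python3 go.py .545 .234 .043 -83.9
```

```text
turn [7.0000e-02 1.0000e-01 1.0629e+02] then shift cm [-24.49  11.38  -0.11] | at [0.6842 0.0025 0.0419] [-1.7997e+02  1.0000e-01  2.2390e+01] F [-0.6 -0.3 -1.4] w 0.0338 t 11.0667
```

Held: width 33.8 mm and about 1 N of weight. Turning and carrying to the nest.

>>> carry_out(motion=[0, 0, 6.64, 0, 0, 0, 2.5, 0, 0, 6.64, 0, 0, 0, 2.5, 0, 0, 6.64, 0, 0, 0, 2.5, 0, 0, 6.64, 0, 0, 0, 2.5, 0, 0, 6.64, 0, 0, 0, 2.5, 0, 0, 6.64, 0, 0, 0, 2.5, 0, 0, 6.64, 0, 0, 0, 2.5, 0, 0, 6.64, 0, 0, 0, 2.5, 0, 0, 6.64, 0, 0, 0, 2.5, 0, 0, 6.64, 0, 0, 0, 2.5, 0, 0, 6.64, 0, 0, 0, 2.5, 0, 0, 6.64, 0, 0, 0, 2.5, 0, 0, 6.64, 0, 0, 0, 2.5, 0, 0, 6.64, 0, 0, 0, 2.5, 0, 0, 6.64, 0, 0, 0, 2.5, 0, 0, 6.64, 0, 0, 0, 2.5, 0, 0, 0, -3.5, 1.62, 0, 2.5, 0, 0, 0, -3.5, 1.62, 0, 2.5, 0, 0, 0, -3.5, 1.62, 0, 2.5, 0, 0, 0, -3.5, 1.62, 0, 2.5])

```text
time_s: 12.73
tcp_pos: [0.6041, 0.1355, 0.0419]
eef_rot: [179.9, -0.0, -83.9]
contact_force: [1.2, 0.4, -0.5]
gripper_width: 0.0334
```

>>> carry_out(motion=[0, 0, 0, -3.5, 1.62, 0, 2.5, 0, 0, 0, -3.5, 1.62, 0, 2.5, 0, 0, 0, -3.5, 1.62, 0, 2.5, 0, 0, 0, 0, 0, 0, 2.5, 0, 0, 0, 0, 0, 0, 2.5, 0, 0, 0, 0, 0, 0, 2.5, 0, 0, 0, 0, 0, 0, 2.5, 0, 0, 0, 0, 0, 0, 2.5, 0, 0, 0, 0, 0, 0, 2.5])

```text
time_s: 13.48
tcp_pos: [0.5464, 0.2329, 0.0428]
eef_rot: [180.0, -0.0, -83.9]
contact_force: [0.6, -0.1, -0.0]
gripper_width: 0.0335
```

```bash
python3 go.py .545 .234 .043 -83.9;python3 - <<'E'
from meas import *
c=cap("top","pics/top6.png");b=cap("side","pics/side6.png")
o=np.zeros((560,800,3),np.uint8)
o[:480,:385]=cv2.resize(c["pixels"][150:230,115:179,::-1],(385,480),interpolation=cv2.INTER_CUBIC)
o[:480,400:]=cv2.resize(b["pixels"][125:185,200:250,::-1],(400,480),interpolation=cv2.INTER_CUBIC)
cv2.imwrite("pics/c6.png",o)
E
```

```text
turn [ 0.02 -0.02 -0.03] then shift cm [-0.12  0.13 -0.02] | at [0.5464 0.2329 0.0428] [ 1.7998e+02 -2.0000e-02 -8.3930e+01] F [ 0.6 -0.1 -0. ] w 0.0335 t 13.4833
```

View pics/c6.png

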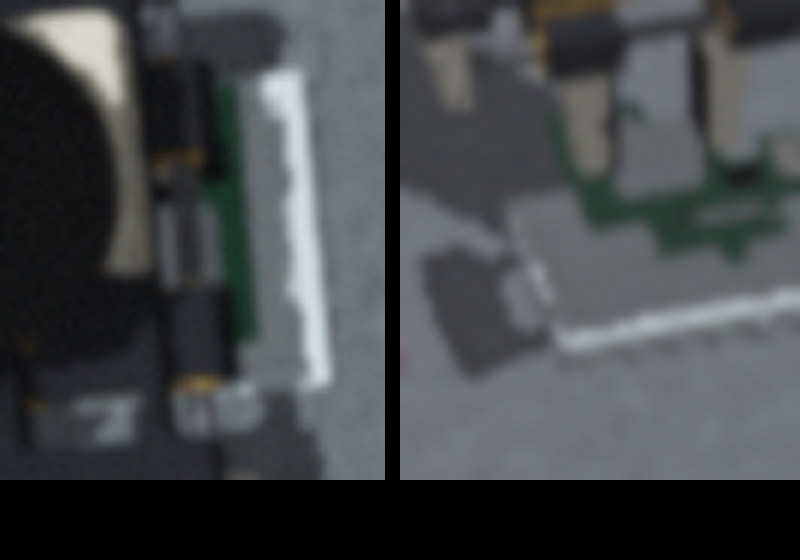

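In the top view the board hangs flat over the nest, and its −y edge shows as a green strip from crop (235,80) to (257,335). I'll measure that strip in the nest frame.

```bash
python3 - <<'E'
from meas import *
t=load("pics/top6.npz");big=cv2.resize(t["pixels"],None,fx=S,fy=S,interpolation=cv2.INTER_CUBIC).astype(int)
m=(big[...,1]-big[...,0]>25).astype(np.uint8);z=np.zeros_like(m);z[150*S:215*S,145*S:165*S]=m[150*S:215*S,145*S:165*S]
c,_=cv2.findContours(z,0,1);c=max(c,key=cv2.contourArea)[:,0]
n=np.array([.5586,.2483]);a=np.radians(6.1);R=np.array([[np.cos(a),-np.sin(a)],[np.sin(a),np.cos(a)]])
L=(ray(t,un(c),.061)[:,:2]-n)@R*1e3
print("x range",L[:,0].min(),L[:,0].max(),"expect -47..47")
for f in(-30,-10,0,10,30):
    k=abs(L[:,0]-f)<3; print(f,"edge y",L[k,1].min().round(2),end="; ")
print("expect -35")
s=side=load("pics/side6.npz");big=cv2.resize(s["pixels"],None,fx=S,fy=S,interpolation=cv2.INTER_CUBIC).astype(int)
m=(big[...,1]-big[...,0]>25).astype(np.uint8);z=np.zeros_like(m);z[130*S:165*S,215*S:252*S]=m[130*S:165*S,215*S:252*S]
c,_=cv2.findContours(z,0,1);c=max(c,key=cv2.contourArea)[:,0]
L=(ray(s,un(c),.06)[:,:2]-n)@R*1e3
for f in(-40,-30,-20,-10,0,10,20,30,40):
    k=abs(L[:,0]-f)<2; print(f,L[k,1].min().round(2) if k.any() else None,end="; ")
print("side x range",L[:,0].min(),L[:,0].max())
E
```

```text
x range -29.778144512104298 11.545368930194819 expect -47..47
-30 edge y -33.37; -10 edge y -33.54; 0 edge y -33.2; 10 edge y -32.22; Traceback (most recent call last):
  File "<stdin>", line 9, in <module>
    return umr_minimum(a, axis, None, out, keepdims, initial, where)
ValueError: zero-size array to reduction operation minimum which has no identity
```

```bash
python3 - <<'E'
from meas import *
n=np.array([.5586,.2483]);a=np.radians(6.1);R=np.array([[np.cos(a),-np.sin(a)],[np.sin(a),np.cos(a)]])
for nm,u0,v0,u1,v1,zz in(("top",145,150,165,215,.060),("side",212,130,256,165,.060)):
    t=load(f"pics/{nm}6.npz");big=cv2.resize(t["pixels"],None,fx=S,fy=S,interpolation=cv2.INTER_CUBIC).astype(int)
    d=big[...,1]-big[...,0]; print(nm,"max",d[v0*S:v1*S,u0*S:u1*S].max(),"median bg",np.median(d[v0*S:v1*S,u0*S:u1*S]))
    if nm=="top":print((t["pixels"][185,140:166].astype(int)@[-1,1,0]).tolist(),(t["pixels"][160:212,153].astype(int)@[-1,1,0]).tolist())
    for th in(20,28):
        z=np.zeros(d.shape,np.uint8);z[v0*S:v1*S,u0*S:u1*S]=(d>th)[v0*S:v1*S,u0*S:u1*S]
        c,_=cv2.findContours(z,0,1);c=max(c,key=cv2.contourArea)[:,0]
        L=(ray(t,un(c),zz)[:,:2]-n)@R*1e3
        print(nm,th,"x",L[:,0].min().round(1),L[:,0].max().round(1),[(f,L[abs(L[:,0]-f)<2.5,1].min().round(1)) for f in range(-45,50,10) if (abs(L[:,0]-f)<2.5).any()])
E
```

```text
top max 30 median bg 6.0
[1, 4, 5, 3, 3, 2, 3, 4, 6, 10, 13, 20, 27, 27, 25, 18, 11, 8, 6, 6, 6, 8, 9, 9, 11, 11] [2, 4, 5, 11, 16, 19, 21, 20, 20, 22, 22, 22, 23, 23, 21, 21, 20, 18, 19, 20, 23, 26, 25, 28, 27, 27, 26, 27, 26, 29, 28, 27, 26, 27, 28, 26, 25, 21, 15, 12, 12, 9, 9, 9, 5, 6, 6, 5, 2, 3, 2, 3]
top 20 x -42.6 15.6 [(-45, np.float64(-31.5)), (-35, np.float64(-34.3)), (-25, np.float64(-34.6)), (-15, np.float64(-34.4)), (-5, np.float64(-34.5)), (5, np.float64(-34.7)), (15, np.float64(-34.1))]
top 28 x -11.3 -5.8 [(-5, np.float64(-30.9))]
side max 23 median bg 4.0
side 20 x -41.4 -29.4 [(-35, np.float64(-26.4))]Traceback (most recent call last):
  File "<stdin>", line 9, in <module>
ValueError: max() iterable argument is empty
```

```bash
python3 - <<'E'
from meas import *
n=np.array([.5586,.2483]);a=np.radians(6.1);R=np.array([[np.cos(a),-np.sin(a)],[np.sin(a),np.cos(a)]])
for nm,u0,v0,u1,v1,th in(("top",145,150,165,215,16),("side",212,130,256,165,12)):
    t=load(f"pics/{nm}6.npz");big=cv2.resize(t["pixels"],None,fx=S,fy=S,interpolation=cv2.INTER_CUBIC).astype(int)
    d=big[...,1]-big[...,0]
    z=np.zeros(d.shape,np.uint8);z[v0*S:v1*S,u0*S:u1*S]=(d>th)[v0*S:v1*S,u0*S:u1*S]
    c,_=cv2.findContours(z,0,1);c=max(c,key=cv2.contourArea)[:,0]
    L=(ray(t,un(c),.060)[:,:2]-n)@R*1e3
    print(nm,th,"x",L[:,0].min().round(1),L[:,0].max().round(1),[(f,L[abs(L[:,0]-f)<2.5,1].min().round(1)) for f in range(-45,50,10) if (abs(L[:,0]-f)<2.5).any()])
E
```

```text
top 16 x -44.0 48.7 [(-45, np.float64(-34.2)), (-35, np.float64(-35.3)), (-25, np.float64(-35.7)), (-15, np.float64(-35.5)), (-5, np.float64(-35.5)), (5, np.float64(-35.7)), (15, np.float64(-35.2)), (25, np.float64(-35.5)), (35, np.float64(-35.5)), (45, np.float64(-35.6))]
side 12 x -45.6 48.0 [(-45, np.float64(-32.6)), (-35, np.float64(-32.4)), (-25, np.float64(-37.9)), (-15, np.float64(-55.4)), (-5, np.float64(-55.4)), (5, np.float64(-67.3)), (15, np.float64(-56.8)), (25, np.float64(-54.8)), (35, np.float64(-34.7)), (45, np.float64(-33.8))]
```

The top view gives the edge at y = −35.5 (wanted −35), parallel to the nest, and the x centre about +1.5 mm off. I'll correct by nest (−1.4, +0.7) mm and go down to just above the rim.

>>> carry_out(motion=[0, 0, 0, -0.07, 0.14, 0, 2.5, 0, 0, 0, 0, 0, 1.2, 2.5, 0, 0, 0, 0, 0, 1.2, 2.5, 0, 0, 0, 0, 0, 0.9, 2.5, 0, 0, 0, 0, 0, 0.5, 2.5, 0, 0, 0, 0, 0, 0, 2.5, 0, 0, 0, 0, 0, 0, 2.5, 0, 0, 0, 0, 0, 0, 2.5, 0, 0, 0, 0, 0, 0, 2.5, 0, 0, 0, 0, 0, 0, 2.5, 0, 0, 0, 0, 0, 0, 2.5])

```text
time_s: 14.5
tcp_pos: [0.5447, 0.2348, 0.0055]
eef_rot: [-180.0, 0.0, -83.8]
contact_force: [-0.9, -0.5, -0.4]
gripper_width: 0.0334
```

```bash
python3 go.py .545 .2335 -.009 -83.9; python3 - <<'E'
from meas import *
n=np.array([.5586,.2483]);a=np.radians(6.1);R=np.array([[np.cos(a),-np.sin(a)],[np.sin(a),np.cos(a)]])
t=cap("top","pics/top7.png");big=cv2.resize(t["pixels"],None,fx=S,fy=S,interpolation=cv2.INTER_CUBIC).astype(int)
d=big[...,1]-big[...,0];u0,v0,u1,v1=142,150,168,215
th=(d[v0*S:v1*S,u0*S:u1*S].max()+6)/2
z=np.zeros(d.shape,np.uint8);z[v0*S:v1*S,u0*S:u1*S]=(d>th)[v0*S:v1*S,u0*S:u1*S]
c,_=cv2.findContours(z,0,1);c=max(c,key=cv2.contourArea)[:,0]
L=(ray(t,un(c),.021)[:,:2]-n)@R*1e3
print(th,"x",L[:,0].min().round(1),L[:,0].max().round(1),[(f,L[abs(L[:,0]-f)<2.5,1].min().round(1)) for f in range(-45,50,10) if (abs(L[:,0]-f)<2.5).any()])
E
```

```text
turn [-0.03  0.02  0.07] then shift cm [ 0.13 -0.02  1.45] | at [0.5447 0.2348 0.0055] [-1.7997e+02  2.0000e-02 -8.3830e+01] F [-0.9 -0.5 -0.4] w 0.0334 t 14.5
18.5 x -43.4 46.0 [(-45, np.float64(-31.2)), (-35, np.float64(-32.3)), (-25, np.float64(-32.5)), (-15, np.float64(-32.5)), (-5, np.float64(-32.5)), (5, np.float64(-32.4)), (15, np.float64(-32.4)), (25, np.float64(-32.2)), (35, np.float64(-32.2)), (45, np.float64(-32.0))]
```

>>> carry_out(motion=[0, 0, 0, 0.15, 0, 0, 2.5, 0, 0, 0, 0, 0, 0, 2.5, 0, 0, 0, 0, 0, 0, 2.5, 0, 0, 0, 0, 0, 0, 2.5, 0, 0, 0, 0, 0, 0, 2.5])

```text
time_s: 14.97
tcp_pos: [0.5447, 0.2331, 0.0051]
eef_rot: [180.0, -0.0, -83.8]
contact_force: [0.6, -0.5, -0.9]
gripper_width: 0.0336
```

```bash
python3 go.py .545 .2335 -.009 -83.9; python3 - <<'E'
from h import *
t=cap("top","pics/top8.png");s=cap("side","pics/side8.png")
a=np.radians(6.1);R=np.array([[np.cos(a),-np.sin(a)],[np.sin(a),np.cos(a)]]);n=np.array([.5586,.2483])
o=np.zeros((600,800,3),np.uint8)
for c,(u0,v0,w,h),k,X in((t,(138,160,32,60),10,0),(s,(205,138,60,36),8,320)):
    im=cv2.convertScaleAbs(cv2.resize(c["pixels"][v0:v0+h,u0:u0+w,::-1],None,fx=k,fy=k,interpolation=cv2.INTER_CUBIC),alpha=1.3)
    for P,z,col in(((( -48.5,-36.5),(48.5,-36.5),(48.5,36.5),(-48.5,36.5)),.014,(0,0,255)),(((-47,-35),(47,-35)),.020,(0,255,255))):
        q=((proj(c,np.c_[np.array(P)/1e3@R.T+n,[z]*len(P)])-[u0,v0]+.5)*k).astype(np.int32);cv2.polylines(im,[q],len(P)>2,col,1)
    o[:im.shape[0],X:X+im.shape[1]]=im[:,:800-X]
cv2.imwrite("pics/c8.png",o)
E
```

```text
turn [ 0.   -0.    0.07] then shift cm [-0.04 -0.04  1.41] | at [0.5447 0.2331 0.0051] [180.    -0.   -83.83] F [ 0.6 -0.5 -0.9] w 0.0336 t 14.9667
```

View pics/c8.png

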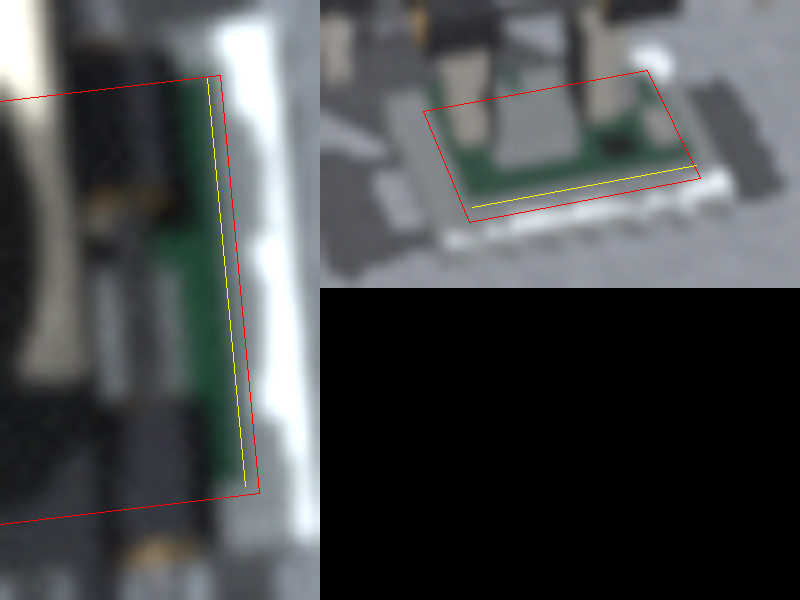

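Both views put the board about 1 px too far toward nest +y and +x. In the top view the green edge sits at u≈208 against 222 wanted, and the lower end at row 478 against 487. Relative image evidence cancels camera bias, so I'll move nest (−1.3, −2.0) mm and lower gently.

>>> carry_out(motion=[0, 0, 0, 0.2, 0.13, 0, 2.5, 0, 0, 0, 0, 0, 0, 2.5, 0, 0, 0, 0, 0, 0, 2.5, 0, 0, 0, 0, 0, 0.3, 2.5, 0, 0, 0, 0, 0, 0.2, 2.5, 0, 0, 0, 0, 0, 0.1, 2.5, 0, 0, 0, 0, 0, 0.1, 2.5, 0, 0, 0, 0, 0, 0, 2.5, 0, 0, 0, 0, 0, 0, 2.5, 0, 0, 0, 0, 0, 0, 2.5])

```text
time_s: 15.9
tcp_pos: [0.5436, 0.231, -0.0019]
eef_rot: [-180.0, -0.0, -83.8]
contact_force: [0.9, 0.2, -0.0]
gripper_width: 0.0333
```

```bash
python3 go.py .5436 .2310 -.009 -83.9; python3 - <<'E'
from meas import *
n=np.array([.5586,.2483]);a=np.radians(6.1);R=np.array([[np.cos(a),-np.sin(a)],[np.sin(a),np.cos(a)]])
def m(f,z0):
    t=load(f) ;big=cv2.resize(t["pixels"],None,fx=S,fy=S,interpolation=cv2.INTER_CUBIC).astype(int)
    d=big[...,1]-big[...,0];u0,v0,u1,v1=142,150,168,215
    th=(d[v0*S:v1*S,u0*S:u1*S].max()+6)/2
    z=np.zeros(d.shape,np.uint8);z[v0*S:v1*S,u0*S:u1*S]=(d>th)[v0*S:v1*S,u0*S:u1*S]
    c,_=cv2.findContours(z,0,1);c=max(c,key=cv2.contourArea)[:,0]
    L=(ray(t,un(c),z0)[:,:2]-n)@R*1e3
    print(f,"x",L[:,0].min().round(1),L[:,0].max().round(1),[(f,L[abs(L[:,0]-f)<2.5,1].min().round(1)) for f in range(-35,50,20)])
m("pics/top8.npz",.023); cap("top","pics/top9.png"); m("pics/top9.npz",.016)
E
```

```text
turn [-0.   -0.    0.07] then shift cm [0.   0.   0.71] | at [ 0.5436  0.231  -0.0019] [-180.     -0.    -83.83] F [ 0.9  0.2 -0. ] w 0.0333 t 15.9Traceback (most recent call last):
  File "<stdin>", line 11, in <module>
  File "<stdin>", line 10, in m
    return umr_minimum(a, axis, None, out, keepdims, initial, where)
ValueError: zero-size array to reduction operation minimum which has no identity
```

Free at underside ≈15 mm. Continuing down.

>>> carry_out(motion=[0, 0, 0, 0, 0, 0.1, 2.5, 0, 0, 0, 0, 0, 0.1, 2.5, 0, 0, 0, 0, 0, 0.1, 2.5, 0, 0, 0, 0, 0, 0, 2.5, 0, 0, 0, 0, 0, 0, 2.5])

```text
time_s: 16.32
tcp_pos: [0.5436, 0.231, -0.0049]
eef_rot: [-180.0, -0.0, -83.8]
contact_force: [0.8, -0.2, 0.1]
gripper_width: 0.0333
```

>>> carry_out(motion=[0, 0, 0, 0, 0, 0.1, 2.5, 0, 0, 0, 0, 0, 0.1, 2.5, 0, 0, 0, 0, 0, 0, 2.5, 0, 0, 0, 0, 0, 0, 2.5])

```text
time_s: 16.65
tcp_pos: [0.5442, 0.2319, -0.006]
eef_rot: [-179.9, 0.1, -83.8]
contact_force: [-3.1, 2.7, 6.3]
gripper_width: 0.0338
```

Contact at the foot of the lead-in, pushing toward +y and −x. I'll yield that way and continue.

>>> carry_out(motion=[0, 0, 0, -0.08, 0.04, 0, 2.5, 0, 0, 0, 0, 0, 0, 2.5, 0, 0, 0, 0, 0, 0, 2.5, 0, 0, 0, 0, 0, 0, 2.5])

```text
time_s: 16.98
tcp_pos: [0.5431, 0.232, -0.007]
eef_rot: [-180.0, 0.0, -83.8]
contact_force: [-0.0, 2.9, 0.0]
gripper_width: 0.0331
```

>>> carry_out(motion=[0, 0, 0, 0, 0, 0.1, 2.5, 0, 0, 0, 0, 0, 0, 2.5, 0, 0, 0, 0, 0, 0, 2.5])

```text
time_s: 17.23
tcp_pos: [0.5432, 0.2318, -0.0081]
eef_rot: [-180.0, 0.0, -83.8]
contact_force: [0.2, 2.3, -1.3]
gripper_width: 0.0337
```

>>> carry_out(motion=[0, 0, 0, -0.05, 0, 0.05, 2.5, 0, 0, 0, 0, 0, 0.06, 2.5, 0, 0, 0, 0, 0, 0, 2.5, 0, 0, 0, 0, 0, 0, 2.5, 0, 0, 0, 0, 0, 0, 2.5])

```text
time_s: 17.65
tcp_pos: [0.543, 0.232, -0.0089]
eef_rot: [180.0, -0.0, -83.8]
contact_force: [-1.1, 0.1, 4.0]
gripper_width: 0.0338
```

z force is 4 N at TCP −8.9 mm, exactly the predicted seated height. Releasing, lifting and closing the fingers.

>>> carry_out(motion=[0, 0, 0, 0, 0, 0, 4.2, 0, 0, 0, 0, 0, 0, 5, 0, 0, 0, 0, 0, 0, 5, 0, 0, 0, 0, 0, 0, 5, 0, 0, 0, 0, 0, 0, 5, 0, 0, 0, 0, 0, -0.5, 5, 0, 0, 0, 0, 0, -1, 5, 0, 0, 0, 0, 0, -2, 5, 0, 0, 0, 0, 0, -3, 5, 0, 0, 0, 0, 0, -3.5, 5, 0, 0, 0, 0, 0, -3.5, 5, 0, 0, 0, 0, 0, 0, 0, 0, 0, 0, 0, 0, 0, 0, 0, 0, 0, 0, 0, 0, 0, 0, 0, 0, 0, 0, 0, 0, 0, 0, 0, 0, 0, 0, 0])

```text
time_s: 18.98
tcp_pos: [0.5424, 0.2317, 0.125]
eef_rot: [179.9, -0.1, -83.8]
contact_force: [0.0, -0.4, -0.9]
gripper_width: 0.0222
```

```bash
python3 go.py .559 -.2753 .11 -83.9
```

```text
turn [ 0.1  -0.06  0.06] then shift cm [50.59  3.74  1.5 ] | at [0.5424 0.2317 0.125 ] [ 1.799e+02 -6.000e-02 -8.384e+01] F [ 0.  -0.4 -0.9] w 0.0222 t 18.9833
```

>>> carry_out(motion=[0, 0, 0, 3.89, 0.29, 0, 0, 0, 0, 0, 3.89, 0.29, 0, 0, 0, 0, 0, 3.89, 0.29, 0, 0, 0, 0, 0, 3.89, 0.29, 0, 0, 0, 0, 0, 3.89, 0.29, 0, 0, 0, 0, 0, 3.89, 0.29, 0, 0, 0, 0, 0, 3.89, 0.29, 0, 0, 0, 0, 0, 3.89, 0.29, 0, 0, 0, 0, 0, 3.89, 0.29, 0, 0, 0, 0, 0, 3.89, 0.29, 0, 0, 0, 0, 0, 3.89, 0.29, 0, 0, 0, 0, 0, 3.89, 0.29, 0, 0, 0, 0, 0, 3.89, 0.29, 0, 0, 0, 0, 0, 0, 0, 0, 0, 0, 0, 0, 0, 0, 0, 0, 0, 0, 0, 0, 0, 0, 0, 0, 0, 0, 0, 0, 0, 0, 0, 0, 0, 0, 0, 0, 0, 0, 0, 0])

```text
invalid input at $.motion: expected a multiple of 7 numbers
```

```bash
python3 go.py .559 -.2753 .08 -83.9; python3 - <<'E'
from h import *
t=cap("top","pics/top10.png");s=cap("side","pics/side10.png")
o=np.zeros((600,800,3),np.uint8)
a=np.radians(6.1);R=np.array([[np.cos(a),-np.sin(a)],[np.sin(a),np.cos(a)]]);n=np.array([.5586,.2483])
im=cv2.resize(t["pixels"][158:224,118:176,::-1],None,fx=6,fy=6,interpolation=cv2.INTER_CUBIC)
o[:396,:348]=im
o[:300,352:702]=cv2.resize(s["pixels"][138:178,205:261,::-1],(350,300),interpolation=cv2.INTER_CUBIC)
o[302:600,352:800]=cv2.resize(s["pixels"][210:330,200:380,::-1],(448,298),interpolation=cv2.INTER_CUBIC)
T=r.get_state()["tcp_pos"];print(((proj(s,T)[0]-[200,210])*2.49+[352,302]).round(), r.get_state()["gripper_width"])
cv2.imwrite("pics/c10.png",o)
E
```

```text
turn [ 0.1  -0.06  0.06] then shift cm [50.59  3.74  4.5 ] | at [0.5424 0.2317 0.125 ] [ 1.799e+02 -6.000e-02 -8.384e+01] F [ 0.  -0.4 -0.9] w 0.0222 t 18.9833
[427. 107.] 0.014357708567692104
```

View pics/c10.png

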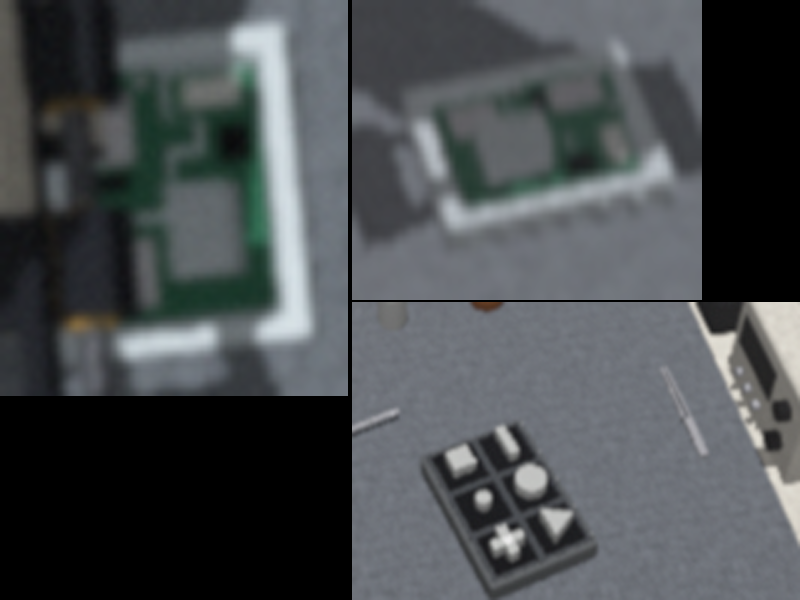

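That move was refused (miscounted numbers), so the arm is still above the nest. The picture shows the board inside the pocket, with the notch round the tongue at (180,150) and an even border to the rim. It looks seated. Resending the travel move.

>>> carry_out(motion=[0, 0, 0, 3.89, 0.29, 0, 0, 0, 0, 0, 3.89, 0.29, 0, 0, 0, 0, 0, 3.89, 0.29, 0, 0, 0, 0, 0, 3.89, 0.29, 0, 0, 0, 0, 0, 3.89, 0.29, 0, 0, 0, 0, 0, 3.89, 0.29, 0, 0, 0, 0, 0, 3.89, 0.29, 0, 0, 0, 0, 0, 3.89, 0.29, 0, 0, 0, 0, 0, 3.89, 0.29, 0, 0, 0, 0, 0, 3.89, 0.29, 0, 0, 0, 0, 0, 3.89, 0.29, 0, 0, 0, 0, 0, 3.89, 0.29, 0, 0, 0, 0, 0, 3.89, 0.29, 0, 0, 0, 0, 0, 0, 0, 0, 0, 0, 0, 0, 0, 0, 0, 0, 0, 0, 0, 0, 0, 0, 0, 0, 0, 0, 0, 0, 0, 0, 0])

```text
invalid input at $.motion: expected a multiple of 7 numbers
```

```bash
python3 go.py .559 -.2753 .08 -83.9; python3 - <<'E'
from meas import *
t=cap("top","pics/top11.png");s=cap("side","pics/side11.png")
n=np.array([.5586,.2483]);a=np.radians(6.1);R=np.array([[np.cos(a),-np.sin(a)],[np.sin(a),np.cos(a)]])
big=cv2.resize(t["pixels"],None,fx=S,fy=S,interpolation=cv2.INTER_CUBIC).astype(int)
d=big[...,1]-big[...,0];u0,v0,u1,v1=118,158,176,224
z=np.zeros(d.shape,np.uint8);z[v0*S:v1*S,u0*S:u1*S]=(d>20)[v0*S:v1*S,u0*S:u1*S]
c,_=cv2.findContours(z,0,1);L=(ray(t,un(np.vstack(c)[:,0]),.014)[:,:2]-n)@R*1e3
print("green x",L[:,0].min().round(1),L[:,0].max().round(1),[(f,L[abs(L[:,0]-f)<2.5,1].min().round(1)) for f in range(-45,50,10)])
T=r.get_state()["tcp_pos"];p=proj(s,T)[0];print(p)
x0,y0=int(p[0])-45,max(0,int(p[1])-60)
a=cv2.resize(s["pixels"][y0:y0+100,x0:x0+110,::-1],None,fx=6,fy=6,interpolation=cv2.INTER_CUBIC)
for dz in(0,.01,.02,.03): cv2.drawMarker(a,tuple(int(q) for q in (proj(s,T+[0,0,dz])[0]-[x0,y0]+.5)*6),(0,0,255),0,10,1)
cv2.imwrite("pics/c11.png",a)
E
```

```text
turn [ 0.09 -0.06  0.07] then shift cm [50.61  3.76  4.5 ] | at [0.5426 0.2319 0.125 ] [ 1.7991e+02 -6.0000e-02 -8.3830e+01] F [-0.5  0.1  0.7] w 0.0144 t 19.0833
green x -47.3 46.6 [(-45, np.float64(-35.4)), (-35, np.float64(-36.6)), (-25, np.float64(-36.3)), (-15, np.float64(-38.5)), (-5, np.float64(-37.9)), (5, np.float64(-38.2)), (15, np.float64(-37.4)), (25, np.float64(-35.5)), (35, np.float64(-38.1)), (45, np.float64(-37.5))]
[230.16396034 131.54621431]
```

View pics/c11.png

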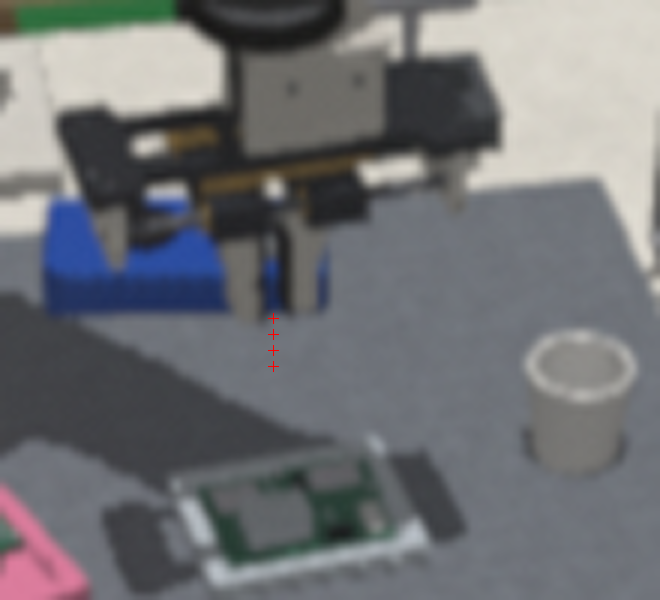

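Still above the nest after a second miscount. This view shows the tips about 30 mm above the reported TCP, centred laterally, so key contact should come near TCP z ≈ 0.017. The green spans x −47.3..46.6, as it should when seated. I'll send the travel in counted rows.

>>> carry_out(motion=[0, 0, 0, 3.89, 0.29, 0, 0, 0, 0, 0, 3.89, 0.29, 0, 0, 0, 0, 0, 3.89, 0.29, 0, 0, 0, 0, 0, 3.89, 0.29, 0, 0, 0, 0, 0, 3.89, 0.29, 0, 0, 0, 0, 0, 3.89, 0.29, 0, 0, 0, 0, 0, 3.89, 0.29, 0, 0, 0, 0, 0, 3.89, 0.29, 0, 0, 0, 0, 0, 3.89, 0.29, 0, 0, 0, 0, 0, 3.89, 0.29, 0, 0, 0, 0, 0, 3.89, 0.29, 0, 0, 0, 0, 0, 3.89, 0.29, 0, 0, 0, 0, 0, 3.89, 0.29, 0, 0])

```text
time_s: 20.27
tcp_pos: [0.5596, -0.2765, 0.1257]
eef_rot: [180.0, 0.0, -83.8]
contact_force: [1.2, 0.9, 0.6]
gripper_width: 0.0005
```

>>> carry_out(motion=[0, 0, 0, 0, 0, 2.5, 0, 0, 0, 0, 0, 0, 2.5, 0, 0, 0, 0, 0, 0, 2, 0, 0, 0, 0, 0, 0, 1.5, 0, 0, 0, 0, 0, 0, 0, 0, 0, 0, 0, 0, 0, 0, 0, 0, 0, 0, 0, 0, 0, 0, 0, 0, 0, 0, 0, 0, 0, 0, 0, 0, 0, 0, 0, 0, 0, 0, 0, 0, 0, 0, 0])

```text
time_s: 21.1
tcp_pos: [0.5606, -0.2746, 0.042]
eef_rot: [-179.9, -0.0, -83.8]
contact_force: [0.5, 1.3, -0.3]
gripper_width: 0.0003
```

```bash
python3 go.py .559 -.2753 .02 -83.9
```

```text
turn [-0.1  -0.03  0.08] then shift cm [0.05 0.16 2.2 ] | at [ 0.5606 -0.2746  0.042 ] [-1.799e+02 -3.000e-02 -8.382e+01] F [ 0.5  1.3 -0.3] w 0.0003 t 21.1
```

Before pressing, I'll check numerically that the board is seated, with the arm clear of the nest.

```bash
python3 - <<'E'
from meas import *
t=cap("top","pics/top12.png");n=np.array([.5586,.2483]);a=np.radians(6.1);R=np.array([[np.cos(a),-np.sin(a)],[np.sin(a),np.cos(a)]])
big=cv2.resize(t["pixels"],None,fx=S,fy=S,interpolation=cv2.INTER_CUBIC).astype(int);d=big[...,1]-big[...,0];V=big.max(2)
u0,v0,u1,v1=118,158,176,224
def con(m,u0,v0,u1,v1):
    z=np.zeros(m.shape,np.uint8);z[v0*S:v1*S,u0*S:u1*S]=m[v0*S:v1*S,u0*S:u1*S];c,_=cv2.findContours(z,0,1);return [q for q in c if cv2.contourArea(q)>15*S*S]
print("green levels",d[v0*S:v1*S,u0*S:u1*S].max())
L=(ray(t,un(np.vstack(con(d>25,u0,v0,u1,v1))[:,0]),.014)[:,:2]-n)@R*1e3
print("green x",L[:,0].min().round(1),L[:,0].max().round(1),[(f,L[abs(L[:,0]-f)<2.5,1].min().round(1)) for f in range(-45,50,10)])
for q in con(V>140,u0,v0,u1,v1):
    if cv2.contourArea(q)/S/S>600: continue
    rc=cv2.minAreaRect(q);B=ray(t,un(cv2.boxPoints(rc)),.032);l=(B.mean(0)[:2]-n)@R*1e3
    print("bright blob (z32)",l.round(1),[np.linalg.norm(B[i]-B[i-1]).round(4) for i in(1,2)],[np.degrees(np.arctan2(*(B[i]-B[i-1])[1::-1])).round(1) for i in(1,2)])
E
```

```text
green levels 73
green x -49.5 49.0 [(-45, np.float64(-37.6)), (-35, np.float64(-37.6)), (-25, np.float64(-37.7)), (-15, np.float64(-38.0)), (-5, np.float64(-37.6)), (5, np.float64(-37.9)), (15, np.float64(-37.3)), (25, np.float64(-37.5)), (35, np.float64(-37.8)), (45, np.float64(-36.9))]
```

>>> carry_out(motion=[0, 0, 0, 0, 0.14, 0.8, 0, 0, 0, 0, 0, 0, 0.8, 0, 0, 0, 0, 0, 0, 0.4, 0, 0, 0, 0, 0, 0, 0, 0, 0, 0, 0, 0, 0, 0, 0, 0, 0, 0, 0, 0, 0, 0])

```text
time_s: 21.65
tcp_pos: [0.5586, -0.2748, 0.0209]
eef_rot: [180.0, -0.0, -83.8]
contact_force: [0.2, -0.1, -0.6]
gripper_width: 0.0005
```

The board is parallel, centred in x and against its −y side, which fits with it seated. Now pressing the large round key, feeling for contact first.

>>> carry_out(motion=[0, 0, 0, 0, 0, 0.2, 0, 0, 0, 0, 0, 0, 0.2, 0, 0, 0, 0, 0, 0, 0.1, 0, 0, 0, 0, 0, 0, 0, 0, 0, 0, 0, 0, 0, 0, 0])

```text
time_s: 22.07
tcp_pos: [0.5585, -0.2747, 0.0159]
eef_rot: [180.0, 0.0, -83.8]
contact_force: [0.7, 0.7, -0.6]
gripper_width: 0.0004
```

>>> carry_out(motion=[0, 0, 0, 0, 0, 0.2, 0, 0, 0, 0, 0, 0, 0.1, 0, 0, 0, 0, 0, 0, 0, 0, 0, 0, 0, 0, 0, 0, 0])

```text
time_s: 22.4
tcp_pos: [0.5586, -0.2748, 0.0131]
eef_rot: [-180.0, -0.0, -83.8]
contact_force: [-0.1, -0.0, 1.6]
gripper_width: 0.0002
```

>>> carry_out(motion=[0, 0, 0, 0, 0, 0.2, 0, 0, 0, 0, 0, 0, 0.2, 0, 0, 0, 0, 0, 0, 0, 0, 0, 0, 0, 0, 0, 0, 0])

```text
time_s: 22.73
tcp_pos: [0.5587, -0.2748, 0.0091]
eef_rot: [-180.0, -0.0, -83.8]
contact_force: [0.1, 0.9, 2.8]
gripper_width: 0.0004
```

>>> carry_out(motion=[0, 0, 0, 0, 0, 0.2, 0, 0, 0, 0, 0, 0, 0.2, 0, 0, 0, 0, 0, 0, 0.1, 0, 0, 0, 0, 0, 0, 0, 0, 0, 0, 0, 0, 0, 0, 0])

```text
time_s: 23.15
tcp_pos: [0.5588, -0.2749, 0.0067]
eef_rot: [-179.9, -0.1, -83.8]
contact_force: [-7.4, 5.8, 25.5]
gripper_width: 0.0005
```

25 N at TCP 6.7 mm: the key is fully down. Lifting, then on to the bar key.

>>> carry_out(motion=[0, 0, 0, 0, 0, -0.5, 0, 0, 0, 0, 0, 0, -1, 0, 0, 0, 0, 0, 0, -1.5, 0, 0, 0, 0, 0, 0, 0, 0, 0, 0, 0, 0, 0, 0, 0, 0, 0, 0, 0, 0, 0, 0, 0, 0, 0, 0, 0, 0, 0])

```text
time_s: 23.73
tcp_pos: [0.5579, -0.2745, 0.0331]
eef_rot: [179.9, 0.0, -83.8]
contact_force: [-0.1, -0.6, -0.1]
gripper_width: 0.0005
```

```bash
python3 go.py .5462 -.2254 .0125 -83.8
```

```text
turn [ 0.07  0.04 -0.05] then shift cm [-5.01  0.63  2.06] | at [ 0.5579 -0.2745  0.0331] [ 1.7993e+02  4.0000e-02 -8.3850e+01] F [-0.1 -0.6 -0.1] w 0.0005 t 23.7333
```

>>> carry_out(motion=[0, 0, 0, -1.7, 0.21, 0, 0, 0, 0, 0, -1.7, 0.21, 0, 0, 0, 0, 0, -1.6, 0.21, 0, 0, 0, 0, 0, 0, 0, 0, 0, 0, 0, 0, 0, 0, 0, 0, 0, 0, 0, 0, 0, 0, 0, 0, 0, 0, 0, 0, 0, 0, 0, 0, 0, 0, 0, 0, 0])

```text
time_s: 24.4
tcp_pos: [0.5469, -0.2262, 0.0337]
eef_rot: [180.0, 0.0, -83.9]
contact_force: [-0.0, 0.8, 0.2]
gripper_width: 0.0004
```

```bash
python3 go.py .5462 -.2254 .0065 -83.8
```

```text
turn [ 0.02  0.   -0.07] then shift cm [-0.09  0.06  2.72] | at [ 0.5469 -0.2262  0.0337] [179.98   0.   -83.87] F [-0.   0.8  0.2] w 0.0004 t 24.4
```

>>> carry_out(motion=[0, 0, 0, -0.05, 0.05, 0.8, 0, 0, 0, 0, 0, 0, 0.8, 0, 0, 0, 0, 0, 0, 0.4, 0, 0, 0, 0, 0, 0, 0, 0, 0, 0, 0, 0, 0, 0.2, 0, 0, 0, 0, 0, 0, 0.2, 0, 0, 0, 0, 0, 0, 0.2, 0, 0, 0, 0, 0, 0, 0, 0, 0, 0, 0, 0, 0, 0, 0])

```text
time_s: 25.15
tcp_pos: [0.5459, -0.2253, 0.0081]
eef_rot: [180.0, -0.0, -83.8]
contact_force: [-2.9, 0.4, 5.5]
gripper_width: 0.0003
```

>>> carry_out(motion=[0, 0, 0, 0, 0, 0.2, 0, 0, 0, 0, 0, 0, 0.1, 0, 0, 0, 0, 0, 0, 0, 0, 0, 0, 0, 0, 0, 0, 0])

```text
time_s: 25.48
tcp_pos: [0.5463, -0.2254, 0.0068]
eef_rot: [-180.0, -0.0, -83.8]
contact_force: [-7.2, 2.7, 17.8]
gripper_width: -0.0001
```

>>> carry_out(motion=[0, 0, 0, 0, 0, -0.5, 0, 0, 0, 0, 0, 0, -1, 0, 0, 0, 0, 0, 0, -1.4, 0, 0, 0, 0, 0, 0, 0, 0, 0, 0, 0, 0, 0, 0, 0, 0, 0, 0, 0, 0, 0, 0])

```text
time_s: 25.98
tcp_pos: [0.5465, -0.2251, 0.0339]
eef_rot: [-180.0, 0.0, -83.8]
contact_force: [0.3, -0.3, -0.0]
gripper_width: 0.0003
```

```bash
python3 go.py .4961 -.2382 .0065 -83.8
```

```text
turn [-0.03  0.01 -0.04] then shift cm [0.76 5.15 2.74] | at [ 0.5465 -0.2251  0.0339] [-1.7997e+02  1.0000e-02 -8.3840e+01] F [ 0.3 -0.3 -0. ] w 0.0003 t 25.9833
```

Bar fully down (17.8 N) and released. Next, the square key.

>>> carry_out(motion=[0, 0, 0, 0.25, 1.7, 0, 0, 0, 0, 0, 0.25, 1.7, 0, 0, 0, 0, 0, 0.25, 1.7, 0, 0, 0, 0, 0, 0, 0, 0, 0, 0, 0, 0, 0, 0, 0, 0, 0, 0, 0, 0, 0, 0, 0, 0, 0, 0, 0, 0, 0, 0, 0, 0, 0, 0, 0, 0, 0])

```text
time_s: 26.65
tcp_pos: [0.497, -0.2381, 0.0337]
eef_rot: [180.0, -0.0, -83.8]
contact_force: [-0.3, 0.1, -0.2]
gripper_width: 0.0007
```

>>> carry_out(motion=[0, 0, 0, 0, 0, 0.8, 0, 0, 0, 0, 0, 0, 0.8, 0, 0, 0, 0, 0, 0, 0.4, 0, 0, 0, 0, 0, 0, 0, 0, 0, 0, 0, 0, 0, 0.2, 0, 0, 0, 0, 0, 0, 0.2, 0, 0, 0, 0, 0, 0, 0.2, 0, 0, 0, 0, 0, 0, 0, 0, 0, 0, 0, 0, 0, 0, 0])

```text
time_s: 27.4
tcp_pos: [0.4961, -0.2381, 0.0081]
eef_rot: [180.0, 0.0, -83.8]
contact_force: [-2.6, 1.5, 3.5]
gripper_width: 0.0005
```

>>> carry_out(motion=[0, 0, 0, 0, 0, 0.2, 0, 0, 0, 0, 0, 0, 0.1, 0, 0, 0, 0, 0, 0, 0, 0, 0, 0, 0, 0, 0, 0, 0])

```text
time_s: 27.73
tcp_pos: [0.4964, -0.2383, 0.0068]
eef_rot: [-180.0, -0.0, -83.8]
contact_force: [-6.5, 4.4, 21.8]
gripper_width: 0.0002
```

Square fully down (21.8 N). Lifting and returning to the large round key.

>>> carry_out(motion=[0, 0, 0, 0, 0, -0.5, 0, 0, 0, 0, 0, 0, -1, 0, 0, 0, 0, 0, 0, -1.4, 0, 0, 0, 0, 0, 0, 0, 0, 0, 0, 0, 0, 0, 0, 0, 0, 0, 0, 0, 0, 0, 0])

```text
time_s: 28.23
tcp_pos: [0.4965, -0.2382, 0.0339]
eef_rot: [-180.0, 0.0, -83.8]
contact_force: [-0.0, 0.3, -0.6]
gripper_width: 0.0007
```

```bash
python3 go.py .559 -.2753 .0065 -83.8
```

```text
turn [-0.03  0.   -0.04] then shift cm [ 4.37 -5.81  2.74] | at [ 0.4965 -0.2382  0.0339] [-179.97    0.    -83.84] F [-0.   0.3 -0.6] w 0.0007 t 28.2333
```

>>> carry_out(motion=[0, 0, 0, 1.46, -1.94, 0, 0, 0, 0, 0, 1.46, -1.94, 0, 0, 0, 0, 0, 1.45, -1.93, 0, 0, 0, 0, 0, 0, 0, 0, 0, 0, 0, 0, 0, 0, 0, 0, 0, 0, 0, 0, 0, 0, 0, 0, 0, 0, 0, 0, 0, 0, 0, 0, 0, 0, 0, 0, 0])

```text
time_s: 28.9
tcp_pos: [0.5582, -0.275, 0.0339]
eef_rot: [180.0, 0.0, -83.8]
contact_force: [0.1, -0.4, -0.1]
gripper_width: 0.0003
```

>>> carry_out(motion=[0, 0, 0, 0, 0, 0.8, 0, 0, 0, 0, 0, 0, 0.8, 0, 0, 0, 0, 0, 0, 0.4, 0, 0, 0, 0, 0, 0, 0, 0, 0, 0, 0, 0, 0, 0.2, 0, 0, 0, 0, 0, 0, 0.2, 0, 0, 0, 0, 0, 0, 0.2, 0, 0, 0, 0, 0, 0, 0, 0, 0, 0, 0, 0, 0, 0, 0])

```text
time_s: 29.65
tcp_pos: [0.5586, -0.2753, 0.008]
eef_rot: [180.0, 0.0, -83.8]
contact_force: [-2.4, 1.2, 4.3]
gripper_width: 0.0005
```

>>> carry_out(motion=[0, 0, 0, 0, 0, 0.2, 0, 0, 0, 0, 0, 0, 0.1, 0, 0, 0, 0, 0, 0, 0, 0, 0, 0, 0, 0, 0, 0, 0])

```text
time_s: 29.98
tcp_pos: [0.5589, -0.2755, 0.0069]
eef_rot: [-180.0, -0.0, -83.8]
contact_force: [-6.8, 4.2, 17.4]
gripper_width: 0.0003
```

>>> carry_out(motion=[0, 0, 0, 0, 0, -0.5, 0, 0, 0, 0, 0, 0, -1, 0, 0, 0, 0, 0, 0, -2, 0, 0, 0, 0, 0, 0, -3, 0, 0, 0, 0, 0, 0, -3, 0, 0, 0, 0, 0, 0, 0, 0, 0, 0, 0, 0, 0, 0, 0, 0, 0, 0, 0, 0, 0, 0, 0, 0, 0, 0, 0, 0, 0])

```text
time_s: 30.73
tcp_pos: [0.5583, -0.2752, 0.0991]
eef_rot: [179.9, 0.0, -83.8]
contact_force: [0.0, 0.1, -0.1]
gripper_width: 0.0006
```

```bash
python3 - <<'E'
from meas import *
t=cap("top","pics/top13.png");n=np.array([.5586,.2483]);a=np.radians(6.1);R=np.array([[np.cos(a),-np.sin(a)],[np.sin(a),np.cos(a)]])
big=cv2.resize(t["pixels"],None,fx=S,fy=S,interpolation=cv2.INTER_CUBIC).astype(int);d=big[...,1]-big[...,0]
u0,v0,u1,v1=118,158,176,224
z=np.zeros(d.shape,np.uint8);z[v0*S:v1*S,u0*S:u1*S]=(d>37)[v0*S:v1*S,u0*S:u1*S];c,_=cv2.findContours(z,0,1)
L=(ray(t,un(np.vstack([q for q in c if cv2.contourArea(q)>300])[:,0]),.014)[:,:2]-n)@R*1e3
e=[(f,L[abs(L[:,0]-f)<2.5,1].min()) for f in range(-40,45,10)];p=np.polyfit(*np.array(e).T,1)
print("board x",L[:,0].min().round(1),L[:,0].max().round(1),"edge y",p[1].round(2),"tilt deg vs nest",np.degrees(p[0]).round(2))
print("mate far edge y (+36 expected)",L[:,1].max().round(1))
x0=load("pics/top0.npz")["pixels"].astype(int);D=np.abs(t["pixels"].astype(int)-x0).max(2)
for nm,(u,v) in dict(cup=(125,115),spool=(212,97),jar=(249,181),dropper=(256,232),driver=(330,270),tweez=(335,107)).items(): print(nm,D[v-12:v+12,u-12:u+12].mean().round(1),end=" ")
r.close_job()
E
```

```text
board x -48.2 47.4 edge y -36.46 tilt deg vs nest 0.28
mate far edge y (+36 expected) 35.2
cup 38.1 spool 40.7 jar 22.5 dropper 33.4 driver 54.3 tweez 59.1 the job is handed in; nothing more can be done
```

The board is in the nest, the four keys were pressed in order, and the job was handed in at about 31 s. No verdict came back.

- **Board:** It went down slowly and was let go at exactly the predicted seated height, with about 4 N of floor contact. The last image has its long edge 0.28° off the nest's axis. It spans x −48.2 to 47.4 mm (−47 to 47 expected) and its outer edge is at y −36.5 mm (about −35 expected). That fits the board lying against the −y wall, about 1.5 mm off its nominal seat. I did not measure its tilt separately.
- **Keys:** Large round, bar, square and large round again were each pushed to the stop, at 25, 18, 22 and 17 N. After each lift the force returned to zero. I judged full travel and release from force and tool height only; I took no pictures of the keys.
- **Disagreements and mishaps:**
  - The fingertips sat about 30 mm above the reported TCP, so the first closings passed over the heat sink without touching it. I corrected this from pictures and force.
  - Two move calls were refused because I miscounted their numbers; they moved nothing.
- **Failed check:** My final test of the bystanders (comparing pixels with the first picture) did not settle anything. It showed large differences (22 to 59 grey levels) at all six, including ones the arm never came near. Changed light or shadow is a likely cause, but I handed in without resolving it. The force readings showed no unexpected contact where I read them.

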